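Set the coffee mill to grind 5 and load its catch drawer

TASK

Get the coffee mill ready: turn the grip sleeve on top of its leaning barrel to setting 5 (the first tick past the long middle one), stand the small drinking glass upright in the open catch drawer, and push the drawer fully home with the glass in it. Leave the other things on the worktop where they are.

Things in the scene. Friction and masses are not known exactly. Their poses are not given: they have to be found in the camera images.
- sleeve (a joint): angle of the grip sleeve, rad: 0 at setting 1, a click stop every 0.5236 (30 degrees), 3.142 at setting 7, with end stops at both; setting 5 is 2.094. It grows counter-clockwise looking down on the sleeve's cap, so on the side facing the robot the pointer goes from left to right. A sprung ball pulls the sleeve into the nearest stop; passing a stop takes 0.1 to 0.3 N m.
- sleeve_grip (a point): point on the sleeve's axis, at the height to grip. Sleeve: fluted black cylinder, 50 mm across, 44 mm high, leaning 0.6 rad (34 degrees) from vertical towards the mill's front. Own z: along the axis, out of the cap; cap 14 mm further out, scale flange 30 mm further in. Own y: towards the white pointer, which is 7 mm high above the flange and reaches 34 mm from the axis; it turns with the sleeve.
- scale (a point): centre of the aluminium scale flange's upper face, 86 mm across, fixed to the barrel under the sleeve (axes as the mill's). It carries seven black ticks, settings 1 to 7, 30 degrees apart round the side facing the robot: 1 at the left (mill's +y), 4 nearest the robot, 7 at the right; 1, 4 and 7 are long, so 5 is the short tick just right of the middle long one.
- mill: coffee mill, fixed to the worktop: white arch-shaped base, 140 (x) by 120 (y) by 98 mm high, with a steel barrel leaning forward on top (highest point about 0.23 m). Origin on the worktop, 15 mm in front of the middle of the base; own -x is its front, roughly facing the robot; own +y is the open side of the base, where the drawer slides out.
- drawer (a joint): how far the catch drawer is out, m: 0 fully home (its front plate stands in the mouth of the base), 0.13 fully out; it slides along the mill's own y axis (out is +y), held by about 2 N of friction.
- drawer_well (a point): middle of the drawer's inner floor, 7 mm above the worktop, moves with the drawer; axes as the mill's. The well is 76 mm (x) by 84 mm (y) inside, with walls whose tops are 20 mm above the worktop on three sides and the taller front plate at +y. A 2 mm steel runner plate lies under the drawer. Fully home, 14 mm are free above the glass.
- drawer_front (a point): middle of the end face of the drawer's pull, 40 mm above the worktop, moves with the drawer; axes as the mill's (+y points outwards). The pull is a flat white tongue 44 mm wide (x) and 10 mm thick (35 to 45 mm above the worktop) that stands out 34 mm from the white front plate (106 mm wide, 2 to 52 mm above the worktop). Push on this end face.
- glass: the small clear drinking glass, the only loose glass on the worktop: open at the top, 49 mm across at the rim (61 mm up), 44 mm half way up, 38 mm at the foot; 70 g; standing upright. Origin at the centre of its underside, z up its axis.
- salt_shaker: grey salt shaker, 44 mm across and 90 mm high, stands near the glass; leave it. Origin under its middle.
- orange: an orange, 77 mm; leave it. Origin under its middle.
- ramekin_small: white ramekin, 92 mm across and 31 mm high; leave it. Origin under its middle.
- matches: match box, 110 by 55 by 26 mm, lying in front of the drawer; leave it. Origin under its middle, x along its length.
- striped_mug: small striped mug, 65 mm across and 50 mm high with a handle; leave it. Origin under its middle.

How it is judged:
At the end, for the whole second after the job is handed in: The sleeve rests in the click stop of setting 5 (2.094 rad, within 0.1), the drawer is home (less than 5 mm out), and the glass stands upright (within 7 degrees), at rest, on the floor of the drawer (value of joint sleeve between 1.994 and 2.194 rad and value of joint drawer below 0.005 m and x of glass in the frame of drawer_well between -0.03 and 0.03 m and y of glass in the frame of drawer_well between -0.034 and 0.034 m and z of glass in the frame of drawer_well between -0.006 and 0.006 m and angle between glass's own z axis and vertical below 0.12 rad and linear speed of glass below 0.02 m/s); the robot touches nothing.
It fails at once if the glass is tipped over (more than 60 degrees) (angle between glass's own z axis and vertical above 1.05 rad).
It fails at once if the salt shaker, orange, ramekin, match box or mug is moved by more than 30 mm (distance of any of salt_shaker, orange, ramekin_small, matches, striped_mug from where it was at the start of the episode above 0.03 m).
It also fails if it takes over 64 s, if anything falls off the work surface, if the arm or the gripper's body presses on something with over 40 N, if the wrist force passes 120 N, or if a joint passes its speed limit or range.

ROBOT

A 7-joint arm with a two-finger parallel gripper is mounted at the origin on a cart in front of the work surface, level with it; the furniture and walls round the work are solid. World frame = base frame: x ahead of the robot, y to its left, z up, the work surface at z = 0. Lengths are in m, angles in rad, forces in N, time in s.
With the tool pointing down it reaches from about 0.425 to 0.925 m from the base axis. Payload 6.8 kg.
Tool frame: the origin (TCP) lies on the mounting face of the last link; the fingertips stand 173 mm ahead of it and the grasp point (between the pads) lies 155 mm ahead of it; z points along the fingers, y is the line along which they close (so a half turn about z gives the same grasp; the last joint's range is limited). The gripper opens to 85 mm and grips with 20 to 120 N. Pads are 22 mm wide; open, the fingers measure 114 mm over their backs; the gripper's body (76 mm by 85 mm) begins 54 mm behind the grasp point. The pads swing forward as they close: fully open they stand 13 mm farther back than shut.
Start: joints at [-1.324, 0.477, 0.022, 1.555, -0.011, 1.109, -0.083], TCP at [0.234, 0.633, 0.405] pointing down, gripper open.
Joint ranges: [-2.96, 2.96], [-0.34, 2.1], [-1.41, 1.46], [0.24, 2.44], [-1.37, 4.51], [0.17, 1.92], [-2.96, 2.96]. Speed limits (rad/s): [2.39, 2.39, 3.14, 3.14, 3.14, 3.14, 3.14].

INTERFACE

Orientations are given as a rotation vector (axis times angle).
In Python, from bench import r gives the robot as it stands.
- The arm moves only by the tool arm_command, never from a script. Its argument "plan" is a list of rows, each an object of numbers: "claw": the closure, from 0 (fully open) to 1 (shut); "tx", "ty", "tz": the shift along the tool's x, y, z in m; "ax", "ay", "az": the turn, a rotation vector about the tool's x, y, z in degrees. A call has exactly 10 rows; each row shifts and turns the commanded pose from where the row before left it, along the tool's axes as they then stand; what a row does not reach is not made up. A row lasts 1/12 s, in which the tool goes at most 41.7 mm and 7.16 degrees, less where a joint would pass 70% of its speed; a pose out of reach is approached as far as the arm can. A call is refused whole if a number of a shift passes 0.0417 or a number of a turn 7.16, either way. A call with a gripper value outside its range is refused whole. The fingers move at their own pace and stop on an object; "squeeze" is the grip in N (left out, the last holds). Time passes only in rows, so rows that do not move let the fingers close, or fill a call up. It gives the time, the measured TCP pose, the force, the opening and the grip force at its end, in the units of the state.
- r.get_obs(): the state, without advancing time (a new reading comes with each control period).
- r.grab_frame(name): name is "scene" or "top" or "wrist"; returns the picture (480x640x3 uint8, red, green, blue); there is no depth.
- r.camera_model(name): a dict with "fx", "fy", "cx", "cy" (pixels), "position" and "orientation" of the camera in the world; the wrist camera has in their place "tool_from_camera" (4x4, takes a point from camera to tool coordinates, whose origin is the TCP and whose axes are the flange's). Camera axes: x right, y up, looking along -z (the intrinsics and any distortion apply to the point x, -y, -z); pixel columns grow to the right and rows downward; lengths in m; the calibration is good to about 2 mm. A picture is of the moment at which its call begins: read the wrist's pose just before it. camera_model takes no time and is no camera call.
- r.hand_in(): hands the job in; it is judged then, once.
Trained networks look in the newest picture that a camera, given by its name, has taken for a name from the list of things; names that differ only in an ending like _2 or _b are one class to them, and where a whole thing is asked for, a point or a joint stands for the part that bears it (a point fixed in the world has none). Each returns a list of dicts, best first, with "confidence" (0 to 1); they miss things now and then, are a little off and sometimes report something else, mostly with a low value. They report only what shows in the picture. A call takes as long as a camera call.
- r.boxes_of(target, camera): "location" ([x, y, z] in m, in the coordinates of the camera as it stood for that picture, good to about 4 mm: the middle of the surface that is visible of it).
- r.tip_of(target, camera): "location" ([x, y, z] in m, in the coordinates of the camera as it stood for that picture, good to about 4 mm: a listed point, or the origin of a listed thing).
The state is a dict: "clock": time; "joints": joint angles; "qvel": joint speeds; "tau": joint torques, N m; "tcp_pos": TCP position; "orientation": TCP orientation; "contact_force": force on the tool from outside, world axes, zero at the start; "moment": the same for the moment, N m; "grip_width": finger opening in m; "gripper_force": force on a finger pad.
Only numpy, scipy, OpenCV 4.12 (cv2) and the standard library are available. Lean on these libraries where they do the work, as an engineer would, in place of code of your own. Each camera call takes 0.05 s, during which the arm holds its last target. There are 200 camera calls.

## Working session

There is one attempt and no reset: what is moved stays moved. The work goes in short steps, Python scripts to look and compute and a tool call to move; the robot and the scene stay as the last step left them, time stands still between calls to the robot, and variables do not carry over. Pictures are saved under pics/ and viewed, at most 14 in all, crops included, and the job is handed in when it is done.

Besides the shell and the picture viewer there is one more tool, called after "Call:" as a command line: name --argument value ..., lists and objects as JSON in quotes. arm_command: Moves the arm, as the interface text tells. Its arguments: {"type":"object","properties":{"plan":{"type":"array","items":{"type":"object","properties":{"claw":{"type":"number"},"tx":{"type":"number"},"ty":{"type":"number"},"tz":{"type":"number"},"ax":{"type":"number"},"ay":{"type":"number"},"az":{"type":"number"}}}},"squeeze":{"type":"number"}},"required":["plan"]}

```bash
mkdir -p pics
cat > h.py <<'E'
from bench import r
import numpy as np, cv2
from scipy.spatial.transform import Rotation as R
np.set_printoptions(precision=4,suppress=True)
def cam(name):
    m=r.camera_model(name)
    if 'tool_from_camera' in m:
        o=r.get_obs(); T=np.eye(4);T[:3,:3]=R.from_rotvec(o['orientation']).as_matrix();T[:3,3]=o['tcp_pos']
        return T@np.array(m['tool_from_camera']),m
    T=np.eye(4);q=np.array(m['orientation'])
    T[:3,:3]=(R.from_rotvec(q).as_matrix() if q.size==3 else R.from_quat(q).as_matrix() if q.size==4 else q.reshape(3,3));T[:3,3]=m['position']
    return T,m
def snap(name,fn=None):
    T,m=cam(name); im=r.grab_frame(name)
    if fn: cv2.imwrite('pics/'+fn,cv2.cvtColor(im,cv2.COLOR_RGB2BGR))
    return T,m,im
def find(t,name,T,f='tip_of',n=2):
    out=[]
    for d in getattr(r,f)(t,name)[:n]:
        p=(T@np.append(d['location'],1))[:3]; out.append(p); print(name,f,t,p.round(4),round(d['confidence'],2))
    return out
def proj(p,T,m):
    c=(np.linalg.inv(T)@np.append(p,1))[:3]
    return np.array([m['cx']+m['fx']*c[0]/-c[2], m['cy']+m['fy']*-c[1]/-c[2]])
E
python3 - <<'E'
from h import *
print({k:r.camera_model('scene')[k] for k in r.camera_model('scene')})
for c in ['scene','top']:
    T,m,im=snap(c,c+'1.png'); print(c,T[:3,3])
    for t in ['sleeve_grip','scale','mill','drawer_well','drawer_front','glass','salt_shaker','orange','ramekin_small','matches','striped_mug']: find(t,c,T,n=1)
print(r.get_obs())
E
```

```text
{'fx': 585.8652338061162, 'fy': 585.8652338061162, 'cx': 315.9240532260246, 'cy': 238.08019196314848, 'position': array([-0.2838,  0.5793,  1.2891]), 'orientation': array([ 0.4058, -0.6983, -2.0469])}
scene [-0.2838  0.5793  1.2891]
scene tip_of mill [ 0.4714 -0.0892  0.0018] 0.73
scene tip_of drawer_well [0.4793 0.0422 0.0113] 0.84
scene tip_of drawer_front [0.4861 0.4149 0.0015] 0.62
scene tip_of glass [ 0.404   0.3233 -0.0031] 0.64
scene tip_of salt_shaker [ 0.4866  0.4138 -0.0006] 0.77
scene tip_of orange [0.4766 0.1325 0.04  ] 0.45
scene tip_of matches [ 0.3401  0.2136 -0.0015] 0.84
scene tip_of striped_mug [0.3204 0.4406 0.0013] 0.63
top [0.3259 0.1486 1.5163]
top tip_of sleeve_grip [ 0.4674 -0.0902  0.1926] 0.87
top tip_of scale [ 0.4834 -0.0878  0.1662] 0.69
top tip_of mill [ 0.4729 -0.0887  0.0063] 0.7
top tip_of drawer_well [0.481  0.0472 0.0087] 0.76
top tip_of drawer_front [0.4739 0.1256 0.0389] 0.72
top tip_of glass [0.4058 0.3227 0.0039] 0.58
top tip_of salt_shaker [ 0.4829  0.4128 -0.0005] 0.56
top tip_of orange [ 0.5757  0.2673 -0.0023] 0.87
top tip_of ramekin_small [ 0.6931 -0.2127 -0.0014] 0.71
top tip_of matches [0.3419 0.2104 0.0005] 0.64
top tip_of striped_mug [ 0.3251  0.437  -0.0012] 0.64
{'clock': 1.2, 'joints': array([-1.3241,  0.477 ,  0.0224,  1.5554, -0.0115,  1.1093, -0.0831]), 'qvel': array([-0.0006,  0.0013,  0.0013, -0.0012, -0.0001, -0.0014,  0.0002]), 'tau': array([  0.    , -59.6323,   1.606 , -28.1544,   0.0124,   0.0016,
        -0.    ]), 'tcp_pos': array([0.2345, 0.633 , 0.4047]), 'orientation': array([-0.5545, -3.0923, -0.    ]), 'contact_force': array([-0.2866,  0.3022, -0.4056]), 'moment': array([-0.0183, -0.0242, -0.045 ]), 'gripper_force': 0.0, 'grip_width': 0.08529253228646598}
```

View pics/scene1.png

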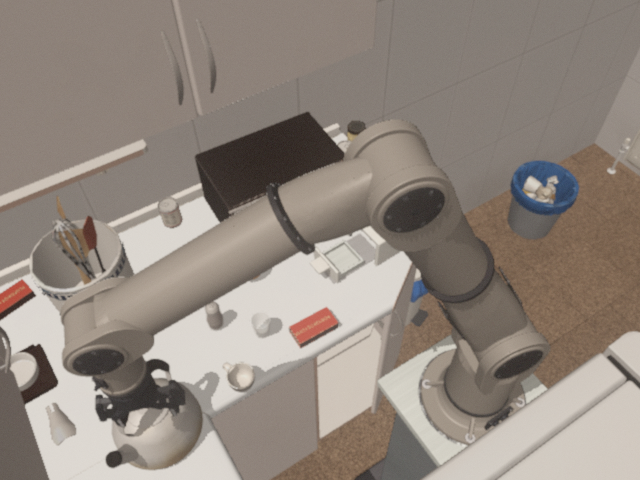

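View pics/top1.png

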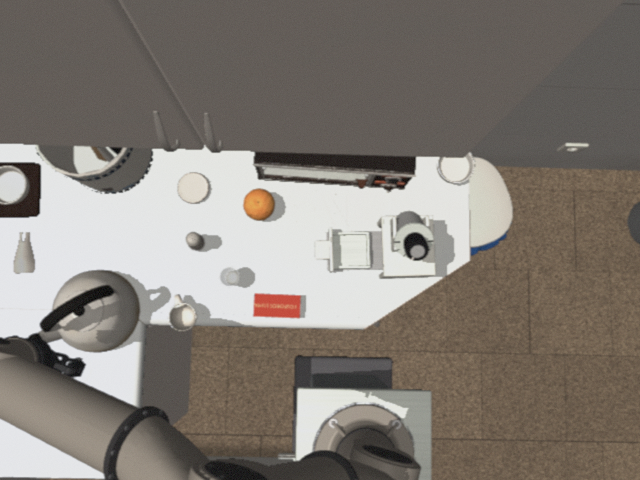

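The top view shows the glass at about (233,276), the shaker at (195,240), the drawer pull at (322,250) and the sleeve at (415,245). The network positions agree with these. I'll raise the tool clear of the kettle, turn it, and move over to the glass.

Call:
arm_command --plan '[{"tz": -0.03},{"tz": -0.03,"az": 7.1},{"tz": -0.03,"az": 7.1},{"az": 7.1,"claw": 0},{"az": 7.1},{"az": 7.1},{"az": 7.1},{"az": 7.1},{"az": 7.1},{"az": 7.1}]'

```text
invalid input at $.plan[0]: expected keys claw, tx, ty, tz, ax, ay, az
```

Call:
arm_command --plan '[{"az": 5.8,"tx": -0.015},{"tx": -0.033,"ty": 0.019},{"tx": -0.033,"ty": 0.019},{"tx": -0.033,"ty": 0.019},{"tx": -0.033,"ty": 0.019},{"tx": -0.033,"ty": 0.019},{"tx": -0.033,"ty": 0.019},{"tx": -0.033,"ty": 0.019},{"tx": -0.033,"ty": 0.019},{"tx": -0.033,"ty": 0.019}]'

```text
invalid input at $.plan[0]: expected keys claw, tx, ty, tz, ax, ay, az
```

Run:
```python
from h import *
print(r.camera_model('wrist'))
T,m,im=snap('wrist','w1.png'); print(T)
for t in ['sleeve_grip','scale','mill','drawer_well','drawer_front','glass','salt_shaker','matches']: find(t,'wrist',T,n=1)
T,m,im=snap('top')
for t in ['sleeve_grip','scale','mill','drawer_well','drawer_front','glass']: find(t,'top',T,n=1)
T,m,im=snap('scene','s2.png')
for t in ['sleeve_grip','scale','mill','drawer_well','drawer_front','glass']: find(t,'scene',T,n=1)
o=r.get_obs();print(o['clock'],o['tcp_pos'],R.from_rotvec(o['orientation']).as_matrix(),o['joints'])
```

```text
{'fx': 415.0879742072434, 'fy': 415.0879742072434, 'cx': 320.74788248345425, 'cy': 242.89923738183546, 'tool_from_camera': array([[-0.0006,  0.9465,  0.3228,  0.0834],
       [ 1.    ,  0.0003,  0.0012, -0.0004],
       [ 0.0011,  0.3228, -0.9465,  0.031 ],
       [ 0.    ,  0.    ,  0.    ,  1.    ]])}
[[ 0.3481 -0.8874 -0.3023  0.1561]
 [ 0.9375  0.3291  0.1133  0.6616]
 [-0.001  -0.3228  0.9465  0.3737]
 [ 0.      0.      0.      1.    ]]
wrist tip_of salt_shaker [0.4853 0.4125 0.0024] 0.71
top tip_of sleeve_grip [ 0.4696 -0.0885  0.1916] 0.65
top tip_of mill [ 0.4744 -0.0869  0.0042] 0.61
top tip_of drawer_well [0.4805 0.0453 0.0082] 0.88
top tip_of drawer_front [0.4721 0.1277 0.0349] 0.72
top tip_of glass [0.4066 0.3202 0.0022] 0.85
scene tip_of sleeve_grip [0.4765 0.13   0.042 ] 0.47
scene tip_of mill [ 0.4698 -0.0897 -0.0017] 0.66
scene tip_of drawer_well [0.476  0.0425 0.012 ] 0.96
scene tip_of drawer_front [0.4745 0.1327 0.0449] 0.78
scene tip_of glass [ 0.4     0.3237 -0.001 ] 0.8
2.35 [0.2345 0.633  0.4047] [[-0.9377  0.3475  0.    ]
 [ 0.3475  0.9377  0.    ]
 [ 0.      0.     -1.    ]] [-1.3241  0.477   0.0224  1.5554 -0.0115  1.1093 -0.0831]
```

View pics/w1.png

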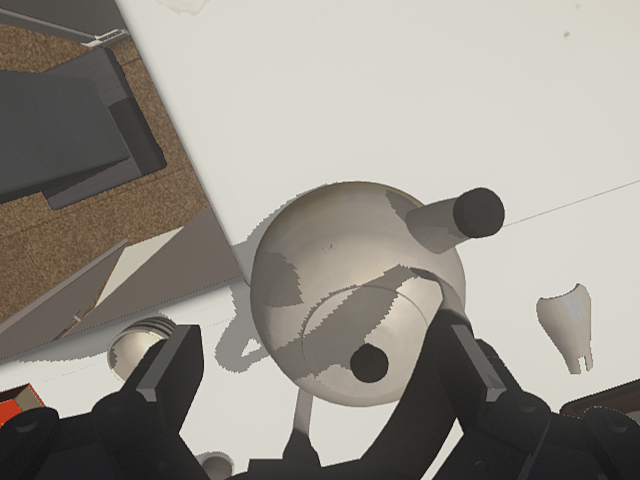

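The wrist view shows the kettle right under the fingers, with its handle arch at about (430,380). I'll go straight up first. Every row needs all the keys.

Call:
arm_command --plan '[{"claw": 0,"tx": 0,"ty": 0,"tz": -0.03,"ax": 0,"ay": 0,"az": 0},{"claw": 0,"tx": 0,"ty": 0,"tz": -0.03,"ax": 0,"ay": 0,"az": 0},{"claw": 0,"tx": 0,"ty": 0,"tz": -0.03,"ax": 0,"ay": 0,"az": 0},{"claw": 0,"tx": 0,"ty": 0,"tz": -0.03,"ax": 0,"ay": 0,"az": 7},{"claw": 0,"tx": 0,"ty": 0,"tz": 0,"ax": 0,"ay": 0,"az": 7},{"claw": 0,"tx": 0,"ty": 0,"tz": 0,"ax": 0,"ay": 0,"az": 7},{"claw": 0,"tx": 0,"ty": 0,"tz": 0,"ax": 0,"ay": 0,"az": 7},{"claw": 0,"tx": 0,"ty": 0,"tz": 0,"ax": 0,"ay": 0,"az": 7},{"claw": 0,"tx": 0,"ty": 0,"tz": 0,"ax": 0,"ay": 0,"az": 7},{"claw": 0,"tx": 0,"ty": 0,"tz": 0,"ax": 0,"ay": 0,"az": 7}]'

```text
clock: 3.18
tcp_pos: [0.2345, 0.6329, 0.5247]
orientation: [-1.795, -2.578, -0.0]
contact_force: [-0.1, 0.1, 0.5]
grip_width: 0.0854
gripper_force: 0.0
```

Call:
arm_command --plan '[{"claw": 0,"tx": 0,"ty": 0,"tz": 0,"ax": 0,"ay": 0,"az": 7},{"claw": 0,"tx": 0,"ty": 0,"tz": 0,"ax": 0,"ay": 0,"az": 7},{"claw": 0,"tx": 0,"ty": 0,"tz": 0,"ax": 0,"ay": 0,"az": 6.6},{"claw": 0,"tx": -0.035,"ty": 0.015,"tz": 0,"ax": 0,"ay": 0,"az": 0},{"claw": 0,"tx": -0.035,"ty": 0.015,"tz": 0,"ax": 0,"ay": 0,"az": 0},{"claw": 0,"tx": -0.035,"ty": 0.015,"tz": 0,"ax": 0,"ay": 0,"az": 0},{"claw": 0,"tx": -0.035,"ty": 0.02,"tz": 0,"ax": 0,"ay": 0,"az": 0},{"claw": 0,"tx": -0.035,"ty": 0.025,"tz": 0,"ax": 0,"ay": 0,"az": 0},{"claw": 0,"tx": -0.035,"ty": 0.025,"tz": 0.02,"ax": 0,"ay": 0,"az": 0},{"claw": 0,"tx": -0.035,"ty": 0.025,"tz": 0.03,"ax": 0,"ay": 0,"az": 0}]'

```text
clock: 4.02
tcp_pos: [0.3676, 0.3985, 0.4853]
orientation: [-2.221, -2.221, -0.009]
contact_force: [0.4, 0.8, -2.0]
grip_width: 0.0857
gripper_force: 0.0
```

Call:
arm_command --plan '[{"claw": 0.1,"tx": -0.03,"ty": 0.02,"tz": 0.03,"ax": 0,"ay": 0,"az": 0},{"claw": 0.1,"tx": -0.015,"ty": 0.01,"tz": 0.03,"ax": 0,"ay": 0,"az": 0},{"claw": 0.1,"tx": 0,"ty": 0,"tz": 0.025,"ax": 0,"ay": 0,"az": 0},{"claw": 0.1,"tx": 0,"ty": 0,"tz": 0,"ax": 0,"ay": 0,"az": 0},{"claw": 0.1,"tx": 0,"ty": 0,"tz": 0,"ax": 0,"ay": 0,"az": 0},{"claw": 0.1,"tx": 0,"ty": 0,"tz": 0,"ax": 0,"ay": 0,"az": 0},{"claw": 0.1,"tx": 0,"ty": 0,"tz": 0,"ax": 0,"ay": 0,"az": 0},{"claw": 0.1,"tx": 0,"ty": 0,"tz": 0,"ax": 0,"ay": 0,"az": 0},{"claw": 0.1,"tx": 0,"ty": 0,"tz": 0,"ax": 0,"ay": 0,"az": 0},{"claw": 0.1,"tx": 0,"ty": 0,"tz": 0,"ax": 0,"ay": 0,"az": 0}]'

```text
clock: 4.85
tcp_pos: [0.3936, 0.3595, 0.4024]
orientation: [-2.219, -2.223, -0.002]
contact_force: [-0.3, 0.7, 0.5]
grip_width: 0.0763
gripper_force: 0.0
```

Run:
```python
from h import *
T,m,im=snap('wrist','w2.png')
for t in ['drawer_well','drawer_front','glass','salt_shaker','matches']: find(t,'wrist',T,n=1)
T,m,im=snap('top')
for t in ['glass']: find(t,'top',T,n=1)
o=r.get_obs();print(o['clock'],o['tcp_pos'],R.from_rotvec(o['orientation']).as_matrix(),o['joints'],o['grip_width'])
T,m,im=snap('scene','s2.png')
for t in ['sleeve_grip','scale','mill','drawer_well','drawer_front','glass']: find(t,'scene',T,n=1)
```

```text
wrist tip_of drawer_well [ 0.581   0.2628 -0.0029] 0.65
wrist tip_of drawer_front [0.4761 0.1222 0.0369] 0.86
wrist tip_of glass [ 0.4073  0.3204 -0.0018] 0.95
wrist tip_of salt_shaker [0.4859 0.4113 0.0017] 0.76
wrist tip_of matches [ 0.3369  0.2165 -0.0044] 0.91
top tip_of glass [0.4067 0.3229 0.0031] 0.85
5.25 [0.3936 0.359  0.4016] [[-0.0012  1.     -0.0001]
 [ 1.      0.0012 -0.0001]
 [-0.0001 -0.0001 -1.    ]] [-1.1719  0.2526  0.3764  1.919  -0.1101  0.9899 -0.7446] 0.07705137019797967
scene tip_of sleeve_grip [ 0.4703 -0.0903  0.1902] 0.94
scene tip_of scale [ 0.489  -0.0878  0.1679] 0.65
scene tip_of mill [ 0.4688 -0.0882 -0.0016] 0.84
scene tip_of drawer_well [0.4772 0.0432 0.0112] 0.58
scene tip_of drawer_front [0.4735 0.1323 0.0397] 0.82
scene tip_of glass [ 0.3194  0.4388 -0.0016] 0.73
```

View pics/w2.png

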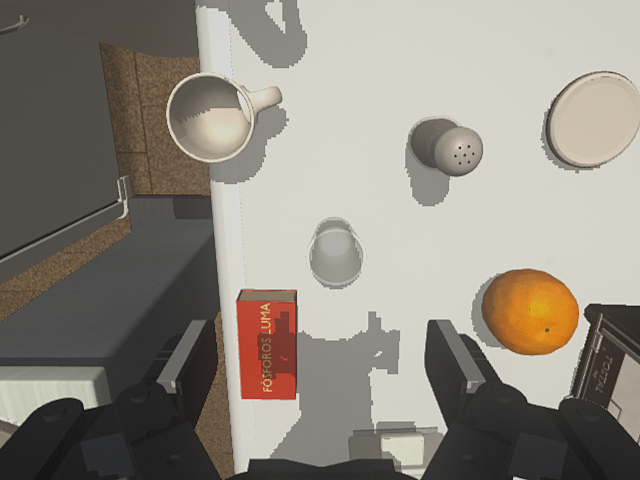

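The wrist view shows the glass upright at (335,250), clear of the match box at (267,345) and the shaker at (447,145). Next is the descent and grasp.

Call:
arm_command --plan '[{"claw": 0.1,"tx": -0.0185,"ty": 0.0065,"tz": 0,"ax": 0,"ay": 0,"az": 0},{"claw": 0.1,"tx": -0.0185,"ty": 0.006,"tz": 0,"ax": 0,"ay": 0,"az": 0},{"claw": 0.1,"tx": 0,"ty": 0,"tz": 0.03,"ax": 0,"ay": 0,"az": 0},{"claw": 0.1,"tx": 0,"ty": 0,"tz": 0.03,"ax": 0,"ay": 0,"az": 0},{"claw": 0.1,"tx": 0,"ty": 0,"tz": 0.03,"ax": 0,"ay": 0,"az": 0},{"claw": 0.1,"tx": 0,"ty": 0,"tz": 0.03,"ax": 0,"ay": 0,"az": 0},{"claw": 0.1,"tx": 0,"ty": 0,"tz": 0.03,"ax": 0,"ay": 0,"az": 0},{"claw": 0.1,"tx": 0,"ty": 0,"tz": 0,"ax": 0,"ay": 0,"az": 0},{"claw": 0.1,"tx": 0,"ty": 0,"tz": 0,"ax": 0,"ay": 0,"az": 0},{"claw": 0.1,"tx": 0,"ty": 0,"tz": 0,"ax": 0,"ay": 0,"az": 0}]'

```text
clock: 6.43
tcp_pos: [0.4068, 0.3224, 0.253]
orientation: [2.22, 2.222, 0.002]
contact_force: [-0.0, -0.7, 1.3]
grip_width: 0.0768
gripper_force: 0.0
```

Run:
```python
from h import *
T,m,im=snap('wrist','w3.png')
for t in ['drawer_front','glass','salt_shaker','matches']: find(t,'wrist',T,n=1)
o=r.get_obs();print(o['clock'],o['tcp_pos'],o['grip_width'])
```

```text
wrist tip_of glass [0.4075 0.3219 0.0014] 0.87
wrist tip_of salt_shaker [0.4873 0.4109 0.0042] 0.56
wrist tip_of matches [ 0.3365  0.2173 -0.0033] 0.8
6.6833 [0.4065 0.3225 0.2531] 0.07693187629229223
```

Call:
arm_command --squeeze 25 --plan '[{"claw": 0.1,"tx": 0,"ty": 0.001,"tz": 0.03,"ax": 0,"ay": 0,"az": 0},{"claw": 0.1,"tx": 0,"ty": 0,"tz": 0.025,"ax": 0,"ay": 0,"az": 0},{"claw": 0.1,"tx": 0,"ty": 0,"tz": 0.008,"ax": 0,"ay": 0,"az": 0},{"claw": 0.1,"tx": 0,"ty": 0,"tz": 0,"ax": 0,"ay": 0,"az": 0},{"claw": 1,"tx": 0,"ty": 0,"tz": 0,"ax": 0,"ay": 0,"az": 0},{"claw": 1,"tx": 0,"ty": 0,"tz": 0,"ax": 0,"ay": 0,"az": 0},{"claw": 1,"tx": 0,"ty": 0,"tz": 0,"ax": 0,"ay": 0,"az": 0},{"claw": 1,"tx": 0,"ty": 0,"tz": 0,"ax": 0,"ay": 0,"az": 0},{"claw": 1,"tx": 0,"ty": 0,"tz": 0,"ax": 0,"ay": 0,"az": 0},{"claw": 1,"tx": 0,"ty": 0,"tz": 0,"ax": 0,"ay": 0,"az": 0}]'

```text
clock: 7.52
tcp_pos: [0.4076, 0.3226, 0.1902]
orientation: [-2.22, -2.223, -0.004]
contact_force: [-0.7, -0.6, 7.4]
grip_width: 0.0456
gripper_force: 24.4
```

Call:
arm_command --plan '[{"claw": 1,"tx": 0,"ty": 0,"tz": -0.005,"ax": 0,"ay": 0,"az": 0},{"claw": 1,"tx": 0,"ty": 0,"tz": -0.02,"ax": 0,"ay": 0,"az": 0},{"claw": 1,"tx": 0,"ty": 0,"tz": -0.025,"ax": 0,"ay": 0,"az": 0},{"claw": 1,"tx": 0,"ty": 0,"tz": -0.025,"ax": 0,"ay": 0,"az": 0},{"claw": 1,"tx": 0,"ty": 0,"tz": -0.025,"ax": 0,"ay": 0,"az": 0},{"claw": 1,"tx": 0,"ty": 0,"tz": 0,"ax": 0,"ay": 0,"az": 0},{"claw": 1,"tx": 0,"ty": 0,"tz": 0,"ax": 0,"ay": 0,"az": 0},{"claw": 1,"tx": 0,"ty": 0,"tz": 0,"ax": 0,"ay": 0,"az": 0},{"claw": 1,"tx": 0,"ty": 0,"tz": 0,"ax": 0,"ay": 0,"az": 0},{"claw": 1,"tx": 0,"ty": 0,"tz": 0,"ax": 0,"ay": 0,"az": 0}]'

```text
clock: 8.35
tcp_pos: [0.4068, 0.3218, 0.2876]
orientation: [2.22, 2.223, -0.003]
contact_force: [0.6, -0.2, -1.1]
grip_width: 0.0451
gripper_force: 25.8
```

Run:
```python
from h import *
T,m,im=snap('wrist','w4.png')
for t in ['glass','drawer_front','drawer_well']: find(t,'wrist',T,n=1)
o=r.get_obs();print(o['clock'],o['tcp_pos'],o['grip_width'],o['gripper_force'])
for c in ['scene','top']:
    T,m,im=snap(c,'c4'+c+'.png')
    for t in ['glass','drawer_front','drawer_well','mill']: find(t,c,T,n=1)
```

```text
wrist tip_of glass [0.406  0.3183 0.095 ] 0.91
8.55 [0.4071 0.3219 0.2881] 0.045102581720896665 25.75604513338419
scene tip_of glass [0.3999 0.3222 0.1004] 0.5
scene tip_of drawer_front [0.4734 0.1302 0.0424] 0.81
scene tip_of drawer_well [0.478  0.0418 0.0111] 0.87
scene tip_of mill [ 0.4693 -0.0887  0.0021] 0.92
top tip_of drawer_front [0.4735 0.1247 0.0378] 0.77
top tip_of drawer_well [0.4768 0.0467 0.0097] 0.89
top tip_of mill [ 0.4697 -0.0887  0.0049] 0.69
```

Call:
arm_command --plan '[{"claw": 1,"tx": -0.015,"ty": 0.004,"tz": 0,"ax": 0,"ay": 0,"az": 0},{"claw": 1,"tx": -0.03,"ty": 0.008,"tz": 0,"ax": 0,"ay": 0,"az": 0},{"claw": 1,"tx": -0.035,"ty": 0.009,"tz": 0,"ax": 0,"ay": 0,"az": 0},{"claw": 1,"tx": -0.035,"ty": 0.009,"tz": 0,"ax": 0,"ay": 0,"az": 0},{"claw": 1,"tx": -0.035,"ty": 0.009,"tz": 0,"ax": 0,"ay": 0,"az": 0},{"claw": 1,"tx": -0.035,"ty": 0.009,"tz": 0,"ax": 0,"ay": 0,"az": 0},{"claw": 1,"tx": -0.035,"ty": 0.009,"tz": 0,"ax": 0,"ay": 0,"az": 0},{"claw": 1,"tx": -0.03,"ty": 0.008,"tz": 0,"ax": 0,"ay": 0,"az": 0},{"claw": 1,"tx": -0.02,"ty": 0.004,"tz": 0,"ax": 0,"ay": 0,"az": 0},{"claw": 1,"tx": -0.007,"ty": 0.002,"tz": 0,"ax": 0,"ay": 0,"az": 0}]'

```text
clock: 9.88
tcp_pos: [0.4789, 0.0414, 0.2889]
orientation: [2.225, 2.216, -0.0]
contact_force: [-0.1, 0.6, 0.1]
grip_width: 0.0457
gripper_force: 25.8
```

Call:
arm_command --plan '[{"claw": 1,"tx": 0,"ty": 0,"tz": 0.005,"ax": 0,"ay": 0,"az": 0},{"claw": 1,"tx": 0,"ty": 0,"tz": 0.015,"ax": 0,"ay": 0,"az": 0},{"claw": 1,"tx": 0,"ty": 0,"tz": 0.015,"ax": 0,"ay": 0,"az": 0},{"claw": 1,"tx": 0,"ty": 0,"tz": 0.005,"ax": 0,"ay": 0,"az": 0},{"claw": 1,"tx": 0,"ty": 0,"tz": 0,"ax": 0,"ay": 0,"az": 0},{"claw": 1,"tx": 0,"ty": 0,"tz": 0,"ax": 0,"ay": 0,"az": 0},{"claw": 1,"tx": 0,"ty": 0,"tz": 0,"ax": 0,"ay": 0,"az": 0},{"claw": 1,"tx": 0,"ty": 0,"tz": 0,"ax": 0,"ay": 0,"az": 0},{"claw": 1,"tx": 0,"ty": 0,"tz": 0,"ax": 0,"ay": 0,"az": 0},{"claw": 1,"tx": 0,"ty": 0,"tz": 0,"ax": 0,"ay": 0,"az": 0}]'

```text
clock: 10.72
tcp_pos: [0.4787, 0.0453, 0.2491]
orientation: [2.22, 2.223, 0.001]
contact_force: [-0.8, 0.9, -1.0]
grip_width: 0.0452
gripper_force: 25.8
```

Run:
```python
from h import *
T,m,im=snap('wrist','w5.png')
for t in ['glass','drawer_front','drawer_well']: find(t,'wrist',T,n=1)
o=r.get_obs();print(o['clock'],o['tcp_pos'],o['grip_width'],o['gripper_force'],o['joints'])
for c in ['scene','top']:
    T,m,im=snap(c,'c5'+c+'.png')
    for t in ['glass','drawer_front','drawer_well','mill']: find(t,c,T,n=1)
```

```text
wrist tip_of glass [0.4797 0.0456 0.0572] 0.65
wrist tip_of drawer_front [0.4736 0.1228 0.0378] 0.87
wrist tip_of drawer_well [0.4801 0.0408 0.0057] 0.65
10.9167 [0.4786 0.0451 0.2488] 0.04557534076806798 25.768514974867003 [-0.5474  0.4111  0.3943  2.1619 -0.2699  0.614   0.0405]
scene tip_of drawer_front [0.4781 0.1291 0.0428] 0.93
scene tip_of drawer_well [0.4792 0.0428 0.0122] 0.91
scene tip_of mill [ 0.4678 -0.0903 -0.0014] 0.6
top tip_of drawer_front [0.4762 0.1256 0.0368] 0.94
top tip_of drawer_well [0.4821 0.0425 0.0085] 0.56
top tip_of mill [ 0.4735 -0.0882  0.0066] 0.62
```

View pics/w5.png

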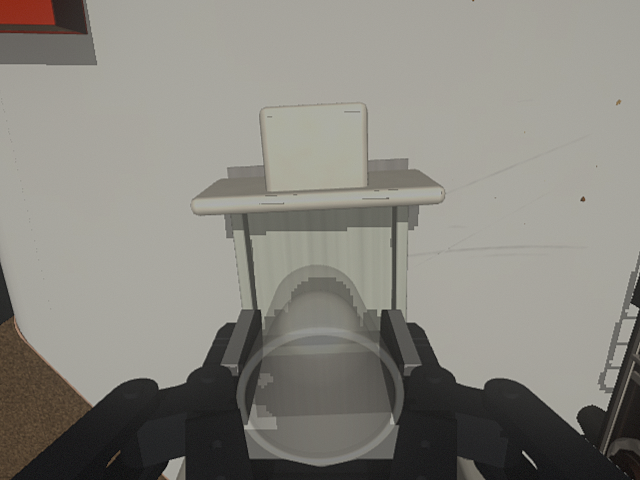

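The wrist view shows the glass over the well at (320,395), between the drawer walls at columns 240 to 405, with the front plate at row 200. I'll lower it, release it and retreat upward.

Call:
arm_command --plan '[{"claw": 1,"tx": -0.002,"ty": 0.001,"tz": 0.01,"ax": 0,"ay": 0,"az": 0},{"claw": 1,"tx": 0,"ty": 0,"tz": 0.015,"ax": 0,"ay": 0,"az": 0},{"claw": 1,"tx": 0,"ty": 0,"tz": 0.015,"ax": 0,"ay": 0,"az": 0},{"claw": 1,"tx": 0,"ty": 0,"tz": 0.007,"ax": 0,"ay": 0,"az": 0},{"claw": 1,"tx": 0,"ty": 0,"tz": 0.003,"ax": 0,"ay": 0,"az": 0},{"claw": 1,"tx": 0,"ty": 0,"tz": 0,"ax": 0,"ay": 0,"az": 0},{"claw": 1,"tx": 0,"ty": 0,"tz": 0,"ax": 0,"ay": 0,"az": 0},{"claw": 1,"tx": 0,"ty": 0,"tz": 0,"ax": 0,"ay": 0,"az": 0},{"claw": 1,"tx": 0,"ty": 0,"tz": 0,"ax": 0,"ay": 0,"az": 0},{"claw": 1,"tx": 0,"ty": 0,"tz": 0,"ax": 0,"ay": 0,"az": 0}]'

```text
clock: 12.25
tcp_pos: [0.4797, 0.0433, 0.1991]
orientation: [2.22, 2.223, 0.001]
contact_force: [-0.1, -1.1, -0.6]
grip_width: 0.0455
gripper_force: 25.8
```

Call:
arm_command --plan '[{"claw": 1,"tx": 0,"ty": 0,"tz": 0.0015,"ax": 0,"ay": 0,"az": 0},{"claw": 1,"tx": 0,"ty": 0,"tz": 0,"ax": 0,"ay": 0,"az": 0},{"claw": 1,"tx": 0,"ty": 0,"tz": 0,"ax": 0,"ay": 0,"az": 0},{"claw": 0.42,"tx": 0,"ty": 0,"tz": 0,"ax": 0,"ay": 0,"az": 0},{"claw": 0.38,"tx": 0,"ty": 0,"tz": 0,"ax": 0,"ay": 0,"az": 0},{"claw": 0.32,"tx": 0,"ty": 0,"tz": 0,"ax": 0,"ay": 0,"az": 0},{"claw": 0.28,"tx": 0,"ty": 0,"tz": 0,"ax": 0,"ay": 0,"az": 0},{"claw": 0.22,"tx": 0,"ty": 0,"tz": 0,"ax": 0,"ay": 0,"az": 0},{"claw": 0.22,"tx": 0,"ty": 0,"tz": 0,"ax": 0,"ay": 0,"az": 0},{"claw": 0.22,"tx": 0,"ty": 0,"tz": 0,"ax": 0,"ay": 0,"az": 0}]'

```text
clock: 13.08
tcp_pos: [0.4795, 0.0432, 0.1971]
orientation: [-2.22, -2.223, 0.0]
contact_force: [0.2, 0.2, -0.9]
grip_width: 0.0667
gripper_force: 0.0
```

Call:
arm_command --plan '[{"claw": 0.22,"tx": 0,"ty": 0,"tz": -0.01,"ax": 0,"ay": 0,"az": 0},{"claw": 0.22,"tx": 0,"ty": 0,"tz": -0.02,"ax": 0,"ay": 0,"az": 0},{"claw": 0.22,"tx": 0,"ty": 0,"tz": -0.025,"ax": 0,"ay": 0,"az": 0},{"claw": 0.22,"tx": 0,"ty": 0,"tz": -0.025,"ax": 0,"ay": 0,"az": 0},{"claw": 1,"tx": 0.02,"ty": 0,"tz": -0.01,"ax": 0,"ay": 0,"az": 0},{"claw": 1,"tx": 0.035,"ty": 0,"tz": 0,"ax": 0,"ay": 0,"az": 0},{"claw": 1,"tx": 0.035,"ty": 0,"tz": 0,"ax": 0,"ay": 0,"az": 0},{"claw": 1,"tx": 0.03,"ty": 0,"tz": 0,"ax": 0,"ay": 0,"az": 0},{"claw": 1,"tx": 0.01,"ty": 0,"tz": 0,"ax": 0,"ay": 0,"az": 0},{"claw": 1,"tx": 0,"ty": 0,"tz": 0,"ax": 0,"ay": 0,"az": 0}]'

```text
clock: 13.92
tcp_pos: [0.4791, 0.1765, 0.2877]
orientation: [-2.214, -2.229, -0.002]
contact_force: [-0.0, -0.3, 0.8]
grip_width: -0.0001
gripper_force: 0.0
```

Run:
```python
from h import *
o=r.get_obs();print(o['clock'],o['tcp_pos'],o['grip_width'],o['gripper_force'])
for c in ['wrist','scene','top']:
    T,m,im=snap(c,'c6'+c+'.png')
    for t in ['glass','drawer_front','drawer_well','mill','matches']: find(t,c,T,n=1)
```

```text
13.9167 [0.4791 0.1765 0.2877] -5.5343026886737305e-05 0.0
wrist tip_of glass [0.477  0.0433 0.0064] 0.75
wrist tip_of matches [ 0.3397  0.2158 -0.0013] 0.67
scene tip_of glass [0.4734 0.041  0.0072] 0.54
scene tip_of drawer_front [0.4732 0.1311 0.0399] 0.87
scene tip_of drawer_well [0.476  0.0414 0.0118] 0.64
scene tip_of mill [ 0.4703 -0.0893 -0.0013] 0.59
scene tip_of matches [0.341  0.2154 0.0006] 0.61
top tip_of glass [0.4795 0.0423 0.0113] 0.86
top tip_of drawer_front [0.4743 0.1275 0.0409] 0.76
top tip_of drawer_well [0.4787 0.0433 0.0082] 0.93
top tip_of mill [ 0.4732 -0.0882  0.0033] 0.68
top tip_of matches [0.3411 0.2132 0.0029] 0.83
```

View pics/c6wrist.png

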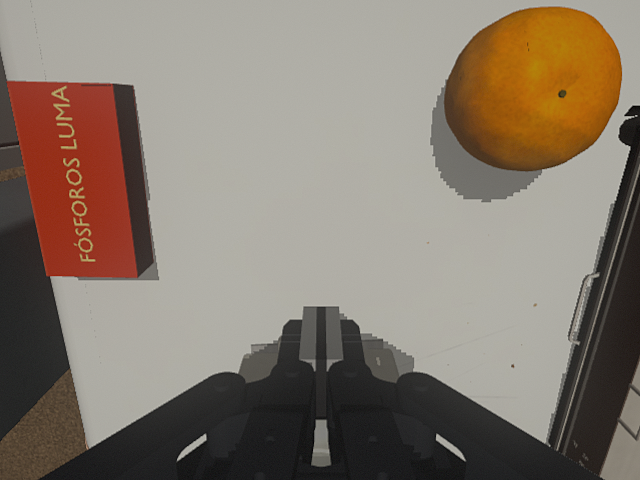

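The glass stands in the well at about (0.477, 0.043, 0.007). The wrist view shows the closed fingers at (320,340), clear of the match box at (80,180) and the orange at (535,85). I'll lower them outside the pull and push.

Call:
arm_command --plan '[{"claw": 1,"tx": 0,"ty": -0.004,"tz": 0.02,"ax": 0,"ay": 0,"az": 0},{"claw": 1,"tx": 0,"ty": 0,"tz": 0.03,"ax": 0,"ay": 0,"az": 0},{"claw": 1,"tx": 0,"ty": 0,"tz": 0.03,"ax": 0,"ay": 0,"az": 0},{"claw": 1,"tx": 0,"ty": 0,"tz": 0.01,"ax": 0,"ay": 0,"az": 0},{"claw": 1,"tx": -0.01,"ty": 0,"tz": 0,"ax": 0,"ay": 0,"az": 0},{"claw": 1,"tx": -0.01,"ty": 0,"tz": 0,"ax": 0,"ay": 0,"az": 0},{"claw": 1,"tx": -0.005,"ty": 0,"tz": 0,"ax": 0,"ay": 0,"az": 0},{"claw": 1,"tx": -0.005,"ty": 0,"tz": 0,"ax": 0,"ay": 0,"az": 0},{"claw": 1,"tx": -0.005,"ty": 0,"tz": 0,"ax": 0,"ay": 0,"az": 0},{"claw": 1,"tx": -0.005,"ty": 0,"tz": 0,"ax": 0,"ay": 0,"az": 0}]'

```text
clock: 15.65
tcp_pos: [0.4761, 0.1331, 0.1983]
orientation: [2.22, 2.222, 0.005]
contact_force: [1.1, 1.9, 0.5]
grip_width: 0.0001
gripper_force: 0.8
```

Call:
arm_command --plan '[{"claw": 1,"tx": -0.006,"ty": 0,"tz": 0,"ax": 0,"ay": 0,"az": 0},{"claw": 1,"tx": -0.007,"ty": 0,"tz": 0,"ax": 0,"ay": 0,"az": 0},{"claw": 1,"tx": -0.008,"ty": 0,"tz": 0,"ax": 0,"ay": 0,"az": 0},{"claw": 1,"tx": -0.008,"ty": 0,"tz": 0,"ax": 0,"ay": 0,"az": 0},{"claw": 1,"tx": -0.008,"ty": 0,"tz": 0,"ax": 0,"ay": 0,"az": 0},{"claw": 1,"tx": -0.008,"ty": 0,"tz": 0,"ax": 0,"ay": 0,"az": 0},{"claw": 1,"tx": -0.008,"ty": 0,"tz": 0,"ax": 0,"ay": 0,"az": 0},{"claw": 1,"tx": -0.008,"ty": 0,"tz": 0,"ax": 0,"ay": 0,"az": 0},{"claw": 1,"tx": -0.007,"ty": 0,"tz": 0,"ax": 0,"ay": 0,"az": 0},{"claw": 1,"tx": -0.006,"ty": 0,"tz": 0,"ax": 0,"ay": 0,"az": 0}]'

```text
clock: 16.48
tcp_pos: [0.4754, 0.0581, 0.1971]
orientation: [-2.221, -2.222, 0.001]
contact_force: [1.6, 2.2, -0.1]
grip_width: -0.0004
gripper_force: 0.9
```

Run:
```python
from h import *
o=r.get_obs();print(o['clock'],o['tcp_pos'],o['contact_force'])
for c in ['wrist','scene','top']:
    T,m,im=snap(c,'c7'+c+'.png')
    for t in ['glass','drawer_front','drawer_well','mill']: find(t,c,T,n=1)
```

```text
16.4833 [0.4754 0.0581 0.1971] [ 1.5861  2.181  -0.1203]
scene tip_of glass [ 0.4799 -0.0385  0.0084] 0.7
scene tip_of drawer_front [0.4784 0.0532 0.0428] 0.71
scene tip_of drawer_well [ 0.4807 -0.0406  0.0123] 0.85
scene tip_of mill [ 0.4692 -0.089   0.0027] 0.88
top tip_of glass [ 0.4828 -0.0369  0.0087] 0.44
top tip_of drawer_well [ 0.5779  0.2655 -0.0007] 0.19
top tip_of mill [ 0.4744 -0.0878  0.0069] 0.7
```

Call:
arm_command --plan '[{"claw": 1,"tx": -0.006,"ty": 0,"tz": 0,"ax": 0,"ay": 0,"az": 0},{"claw": 1,"tx": -0.007,"ty": 0,"tz": 0,"ax": 0,"ay": 0,"az": 0},{"claw": 1,"tx": -0.007,"ty": 0,"tz": 0,"ax": 0,"ay": 0,"az": 0},{"claw": 1,"tx": -0.006,"ty": 0,"tz": 0,"ax": 0,"ay": 0,"az": 0},{"claw": 1,"tx": -0.005,"ty": 0,"tz": 0,"ax": 0,"ay": 0,"az": 0},{"claw": 1,"tx": -0.004,"ty": 0,"tz": 0,"ax": 0,"ay": 0,"az": 0},{"claw": 1,"tx": -0.003,"ty": 0,"tz": 0,"ax": 0,"ay": 0,"az": 0},{"claw": 1,"tx": -0.002,"ty": 0,"tz": 0,"ax": 0,"ay": 0,"az": 0},{"claw": 1,"tx": -0.002,"ty": 0,"tz": 0,"ax": 0,"ay": 0,"az": 0},{"claw": 1,"tx": 0,"ty": 0,"tz": 0,"ax": 0,"ay": 0,"az": 0}]'

```text
clock: 18.07
tcp_pos: [0.4754, 0.0167, 0.1971]
orientation: [-2.22, -2.222, 0.001]
contact_force: [1.0, -0.6, 0.4]
grip_width: 0.0001
gripper_force: 0.0
```

Call:
arm_command --plan '[{"claw": 1,"tx": -0.001,"ty": 0,"tz": 0,"ax": 0,"ay": 0,"az": 0},{"claw": 1,"tx": -0.001,"ty": 0,"tz": 0,"ax": 0,"ay": 0,"az": 0},{"claw": 1,"tx": -0.001,"ty": 0,"tz": 0,"ax": 0,"ay": 0,"az": 0},{"claw": 1,"tx": 0,"ty": 0,"tz": 0,"ax": 0,"ay": 0,"az": 0},{"claw": 1,"tx": 0,"ty": 0,"tz": 0,"ax": 0,"ay": 0,"az": 0},{"claw": 1,"tx": 0,"ty": 0,"tz": 0,"ax": 0,"ay": 0,"az": 0},{"claw": 1,"tx": 0,"ty": 0,"tz": 0,"ax": 0,"ay": 0,"az": 0},{"claw": 1,"tx": 0,"ty": 0,"tz": 0,"ax": 0,"ay": 0,"az": 0},{"claw": 1,"tx": 0,"ty": 0,"tz": 0,"ax": 0,"ay": 0,"az": 0},{"claw": 1,"tx": 0,"ty": 0,"tz": 0,"ax": 0,"ay": 0,"az": 0}]'

```text
clock: 18.9
tcp_pos: [0.4754, 0.0141, 0.1971]
orientation: [-2.22, -2.223, 0.0]
contact_force: [0.2, -0.4, -0.9]
grip_width: 0.0002
gripper_force: 0.3
```

Call:
arm_command --plan '[{"claw": 1,"tx": -0.001,"ty": 0,"tz": 0,"ax": 0,"ay": 0,"az": 0},{"claw": 1,"tx": -0.001,"ty": 0,"tz": 0,"ax": 0,"ay": 0,"az": 0},{"claw": 1,"tx": -0.001,"ty": 0,"tz": 0,"ax": 0,"ay": 0,"az": 0},{"claw": 1,"tx": -0.001,"ty": 0,"tz": 0,"ax": 0,"ay": 0,"az": 0},{"claw": 1,"tx": -0.001,"ty": 0,"tz": 0,"ax": 0,"ay": 0,"az": 0},{"claw": 1,"tx": 0,"ty": 0,"tz": 0,"ax": 0,"ay": 0,"az": 0},{"claw": 1,"tx": 0,"ty": 0,"tz": 0,"ax": 0,"ay": 0,"az": 0},{"claw": 1,"tx": 0,"ty": 0,"tz": 0,"ax": 0,"ay": 0,"az": 0},{"claw": 1,"tx": 0,"ty": 0,"tz": 0,"ax": 0,"ay": 0,"az": 0},{"claw": 1,"tx": 0,"ty": 0,"tz": 0,"ax": 0,"ay": 0,"az": 0}]'

```text
clock: 19.73
tcp_pos: [0.4756, 0.0124, 0.1971]
orientation: [-2.213, -2.225, -0.003]
contact_force: [-1.7, 13.9, -0.5]
grip_width: 0.0003
gripper_force: 6.4
```

Call:
arm_command --plan '[{"claw": 1,"tx": -0.001,"ty": 0,"tz": 0,"ax": 0,"ay": 0,"az": 0},{"claw": 1,"tx": -0.001,"ty": 0,"tz": 0,"ax": 0,"ay": 0,"az": 0},{"claw": 1,"tx": 0,"ty": 0,"tz": 0,"ax": 0,"ay": 0,"az": 0},{"claw": 1,"tx": 0,"ty": 0,"tz": 0,"ax": 0,"ay": 0,"az": 0},{"claw": 1,"tx": 0,"ty": 0,"tz": 0,"ax": 0,"ay": 0,"az": 0},{"claw": 1,"tx": 0,"ty": 0,"tz": 0,"ax": 0,"ay": 0,"az": 0},{"claw": 1,"tx": 0,"ty": 0,"tz": 0,"ax": 0,"ay": 0,"az": 0},{"claw": 1,"tx": 0,"ty": 0,"tz": 0,"ax": 0,"ay": 0,"az": 0},{"claw": 1,"tx": 0,"ty": 0,"tz": 0,"ax": 0,"ay": 0,"az": 0},{"claw": 1,"tx": 0,"ty": 0,"tz": 0,"ax": 0,"ay": 0,"az": 0}]'

```text
clock: 20.57
tcp_pos: [0.4756, 0.012, 0.1971]
orientation: [-2.21, -2.226, -0.005]
contact_force: [-1.6, 18.8, 1.0]
grip_width: -0.0005
gripper_force: 9.1
```

The drawer has hit its hard stop at 14 to 19 N, so it is home. I'll retreat and inspect.

Call:
arm_command --plan '[{"claw": 1,"tx": 0.015,"ty": 0,"tz": 0,"ax": 0,"ay": 0,"az": 0},{"claw": 1,"tx": 0.02,"ty": 0,"tz": 0,"ax": 0,"ay": 0,"az": 0},{"claw": 1,"tx": 0,"ty": 0,"tz": -0.03,"ax": 0,"ay": 0,"az": 0},{"claw": 1,"tx": 0,"ty": 0,"tz": -0.04,"ax": 0,"ay": 0,"az": 0},{"claw": 0,"tx": 0,"ty": 0,"tz": -0.04,"ax": 0,"ay": 0,"az": 0},{"claw": 0,"tx": 0,"ty": -0.01,"tz": -0.04,"ax": 0,"ay": 0,"az": 0},{"claw": 0,"tx": 0,"ty": -0.01,"tz": -0.04,"ax": 0,"ay": 0,"az": 0},{"claw": 0,"tx": 0,"ty": -0.01,"tz": -0.02,"ax": 0,"ay": 0,"az": 0},{"claw": 0,"tx": 0,"ty": -0.01,"tz": 0,"ax": 0,"ay": 0,"az": 0},{"claw": 0,"tx": 0,"ty": -0.01,"tz": 0,"ax": 0,"ay": 0,"az": 0}]'

```text
clock: 21.4
tcp_pos: [0.4251, 0.0417, 0.408]
orientation: [2.22, 2.222, 0.004]
contact_force: [0.2, -0.3, 0.9]
grip_width: 0.0724
gripper_force: 0.0
```

Call:
arm_command --plan '[{"claw": 0,"tx": 0,"ty": 0,"tz": 0,"ax": -6.9,"ay": 0,"az": 0},{"claw": 0,"tx": 0,"ty": 0,"tz": 0,"ax": -6.9,"ay": 0,"az": 0},{"claw": 0,"tx": 0,"ty": 0,"tz": 0,"ax": -6.9,"ay": 0,"az": 0},{"claw": 0,"tx": 0,"ty": 0,"tz": 0,"ax": -6.9,"ay": 0,"az": 0},{"claw": 0,"tx": 0,"ty": 0,"tz": 0,"ax": -6.8,"ay": 0,"az": 0},{"claw": 0,"tx": -0.03,"ty": -0.02,"tz": 0,"ax": 0,"ay": 0,"az": 0},{"claw": 0,"tx": -0.03,"ty": -0.02,"tz": 0,"ax": 0,"ay": 0,"az": 0},{"claw": 0,"tx": -0.03,"ty": -0.015,"tz": 0,"ax": 0,"ay": 0,"az": 0},{"claw": 0,"tx": -0.03,"ty": 0,"tz": 0,"ax": 0,"ay": 0,"az": 0},{"claw": 0,"tx": -0.02,"ty": 0,"tz": 0,"ax": 0,"ay": 0,"az": 0}]'

```text
clock: 22.23
tcp_pos: [0.382, -0.0894, 0.3782]
orientation: [1.894, 1.889, 0.559]
contact_force: [0.5, -0.8, 0.3]
grip_width: 0.0853
gripper_force: 0.0
```

Run:
```python
from h import *
o=r.get_obs();print(o['clock'],o['tcp_pos'],R.from_rotvec(o['orientation']).as_matrix(),o['joints'])
for c in ['wrist','scene','top']:
    T,m,im=snap(c,'c8'+c+'.png')
    for t in ['sleeve_grip','scale','mill','drawer_front','drawer_well','glass']: find(t,c,T,n=1)
    if c=='wrist': Tw=T
    else:
        u=proj([.47,-.05,.15],T,m); x,y=map(int,u); cv2.imwrite(f'pics/{c}8.png',cv2.resize(im[max(0,y-50):y+50,max(0,x-65):x+65,::-1],None,fx=5,fy=5,interpolation=cv2.INTER_CUBIC))
```

```text
22.2333 [ 0.382  -0.0894  0.3782] [[ 0.0034  0.8375  0.5465]
 [ 1.     -0.0014 -0.004 ]
 [-0.0026  0.5465 -0.8375]] [-0.5488 -0.1525  0.5968  2.4248  0.1978  0.2696 -0.1099]
wrist tip_of mill [ 0.4675 -0.092  -0.0008] 0.63
wrist tip_of drawer_front [ 0.4863 -0.0025  0.0363] 0.81
scene tip_of sleeve_grip [ 0.4687 -0.0862  0.189 ] 0.78
scene tip_of scale [ 0.4916 -0.0881  0.1683] 0.7
scene tip_of mill [ 0.4662 -0.0882  0.0008] 0.64
scene tip_of drawer_front [0.4844 0.0058 0.0437] 0.58
scene tip_of drawer_well [ 0.4826 -0.0845  0.012 ] 0.98
top tip_of sleeve_grip [ 0.4663 -0.0856  0.1912] 0.77
top tip_of scale [ 0.4814 -0.0871  0.1659] 0.84
top tip_of mill [ 0.4723 -0.0853  0.0044] 0.81
top tip_of drawer_front [0.4799 0.0013 0.0382] 0.86
top tip_of drawer_well [0.4825 0.0017 0.0354] 0.46
top tip_of glass [ 0.5776  0.268  -0.0026] 0.23
```

View pics/c8wrist.png

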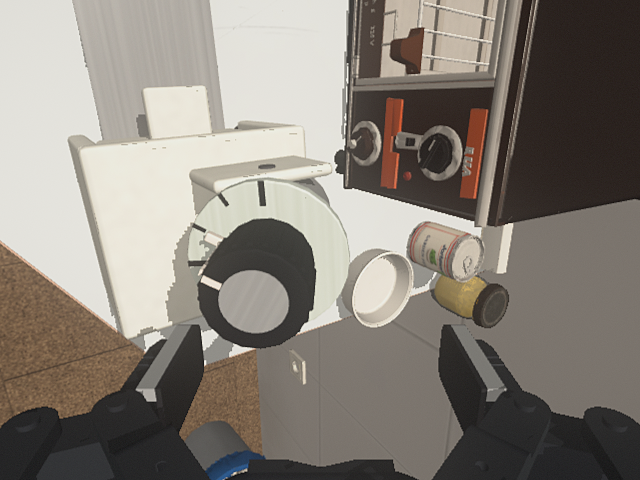

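The drawer pull is in at (175,115). The flange ticks show at (262,193), (223,198), (200,229) and (195,262), and the pointer at about (210,240). I'll project a model to fit the axis and read the angle.

Run:
```python
from h import *
from scipy.optimize import least_squares
o=r.get_obs(); T,m,im=snap('wrist')
g=cv2.cvtColor(im,cv2.COLOR_RGB2GRAY)
def model(G,psi):
    Rm=R.from_euler('z',psi).as_matrix()@R.from_euler('y',-.6).as_matrix()
    P=lambda ang,rad,h:proj(np.array(G)+Rm@np.array([-rad*np.sin(ang),rad*np.cos(ang),h]),T,m)
    return P
obs=[(0,np.array([262,193])),(np.pi/6,np.array([223,198])),(np.pi/3,np.array([200,229])),(np.pi/2,np.array([195,262]))]
cap=np.array([253,302])
print(m.keys())
def res(v):
    P=model(v[:3],v[3]); e=[]
    for a,u in obs:
        d=P(a,.036,-.03)-u; e+=list(d)
    e+=list((P(0,0,.014)-cap)); return np.array(e+list((v[:3]-[.4685,-.087,.191])/.004*2)+[(v[3]-.055)/.02*2])
s=least_squares(res,[.4685,-.087,.191,.055]); print(s.x,s.fun.round(1))
P=model(s.x[:3],s.x[3])
big=cv2.resize(im[120:420,100:400,::-1],None,fx=2,fy=2)
for rad,h,c in [(.043,-.03,(0,0,255)),(.025,.014,(0,255,0)),(.034,-.023,(255,0,0))]:
    pts=np.array([(P(a,rad,h)-[100,120])*2 for a in np.linspace(0,2*np.pi,60)]).astype(int); cv2.polylines(big,[pts],True,c,1)
for k in range(7):
    p=((P(k*np.pi/6,.034,-.025)-[100,120])*2).astype(int); cv2.putText(big,str(k+1),tuple(map(int,p)),0,.5,(255,0,255),1)
cv2.imwrite('pics/o9.png',big)
```

```text
dict_keys(['fx', 'fy', 'cx', 'cy', 'tool_from_camera'])
[ 0.4695 -0.0821  0.1969  0.0469] [-2.1 -1.8  1.1  4.1  1.2 -0.5  1.8 -0.2 -2.  -0.9  0.5  2.4  3.  -0.8]
```

View pics/o9.png

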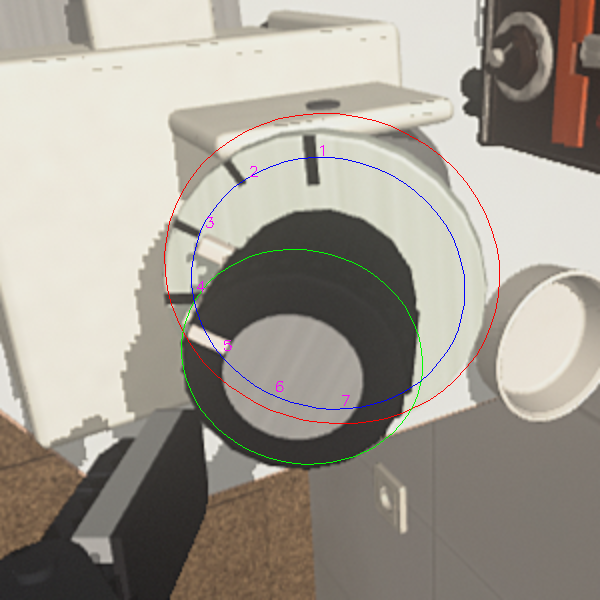

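```bash
cat > fit.py <<'E'
from h import *
from scipy.optimize import least_squares
o=r.get_obs(); T,m,im=snap('wrist')
A=np.linspace(0,2*np.pi,121)
def model(G,psi):
    Rm=R.from_euler('z',psi).as_matrix()@R.from_euler('y',-.6).as_matrix()
    return lambda ang,rad,h:proj(np.array(G)+Rm@np.array([-rad*np.sin(ang),rad*np.cos(ang),h]),T,m)
def res(v):
    P=model(v[:3],v[3])
    f=np.array([P(a,.043,-.03) for a in A]); c=np.array([P(a,.025,.014) for a in A])
    e=[f[:,0].min()-182.5,f[:,1].min()-185,f[:,0].max()-343.5,c[:,0].min()-190.5,c[:,0].max()-310,c[:,1].max()-353.5]
    e+=[(P(0,.036,-.03)-[255.5,200])[0]]
    return np.array(e+list((v[:3]-[.4685,-.087,.191])/.004*1)+[(v[3]-.055)/.02])
s=least_squares(res,[.4685,-.087,.191,.055]); G,psi=s.x[:3],s.x[3]; print(G,psi,s.fun.round(1))
P=model(G,psi)
for k in range(5): print(k+1,'tick',(2*(P(k*np.pi/6,.040,-.03)-[100,120])).round(),'pointer',(2*(P(k*np.pi/6,.031,-.023)-[100,120])).round())
Rm=R.from_euler('z',psi).as_matrix()@R.from_euler('y',-.6).as_matrix(); zax=Rm[:,2]
Rt=R.from_rotvec(o['orientation']).as_matrix()
# alignment turn, tool axes: bring tool z onto -zax
v=np.cross(Rt[:,2],-zax); print('align turn tool deg',np.degrees(Rt.T@v))
tgt=G-.155*(-zax); print('TCP target',tgt,'now',o['tcp_pos'],'axis',zax)
d=tgt-o['tcp_pos']; print('world',d,'tool shift (current)',Rt.T@d); 
R2=R.from_rotvec(v).as_matrix()@Rt; print('tool shift after align',R2.T@d)
E
python3 fit.py
```

```text
[ 0.471  -0.0871  0.191 ] 0.07105656263582245 [ 0.3 -0.7  1.7  0.7 -3.   0.7  0.7  0.6 -0.   0.   0.8]
1 tick [311. 141.] pointer [310. 184.]
2 tick [234. 166.] pointer [250. 203.]
3 tick [186. 223.] pointer [211. 248.]
4 tick [179. 295.] pointer [205. 305.]
5 tick [211. 360.] pointer [230. 357.]
align turn tool deg [-1.0186  2.3441  0.    ]
TCP target [ 0.3837 -0.0933  0.3189] now [ 0.3842 -0.0867  0.3798] axis [-0.5632 -0.0401  0.8253]
world [-0.0005 -0.0067 -0.0609] tool shift (current) [-0.0066 -0.0339  0.0506]
tool shift after align [-0.0086 -0.0348  0.0497]
```

The fit places the sleeve axis at (0.471, -0.087, 0.191), and the pointer sits at setting 3: predicted at (211,248), seen at (210,248). It needs +60°, which is az -60. I'll align the tool, then advance along the axis.

Call:
arm_command --plan '[{"claw": 0,"tx": 0,"ty": 0,"tz": 0,"ax": -1,"ay": 2.3,"az": 0},{"claw": 0,"tx": -0.0045,"ty": -0.0174,"tz": 0,"ax": 0,"ay": 0,"az": 0},{"claw": 0,"tx": -0.0041,"ty": -0.0174,"tz": 0,"ax": 0,"ay": 0,"az": 0},{"claw": 0,"tx": 0,"ty": 0,"tz": 0,"ax": 0,"ay": 0,"az": 0},{"claw": 0,"tx": 0,"ty": 0,"tz": 0,"ax": 0,"ay": 0,"az": 0},{"claw": 0,"tx": 0,"ty": 0,"tz": 0,"ax": 0,"ay": 0,"az": 0},{"claw": 0,"tx": 0,"ty": 0,"tz": 0,"ax": 0,"ay": 0,"az": 0},{"claw": 0,"tx": 0,"ty": 0,"tz": 0,"ax": 0,"ay": 0,"az": 0},{"claw": 0,"tx": 0,"ty": 0,"tz": 0,"ax": 0,"ay": 0,"az": 0},{"claw": 0,"tx": 0,"ty": 0,"tz": 0,"ax": 0,"ay": 0,"az": 0}]'

```text
clock: 24.22
tcp_pos: [0.3762, -0.0887, 0.3792]
orientation: [1.873, 1.908, 0.618]
contact_force: [0.5, 0.2, 0.5]
grip_width: 0.0853
gripper_force: 0.0
```

```bash
cat > chk.py <<'E'
from h import *
o=r.get_obs(); G=np.array([.471,-.087,.191]); Rm=R.from_euler('z',.065).as_matrix()@R.from_euler('y',-.6).as_matrix(); zax=Rm[:,2]
Rt=R.from_rotvec(o['orientation']).as_matrix()
print(o['clock'],o['tcp_pos'],o['joints'],o['grip_width'])
print('shift tool',Rt.T@(G+.155*zax-o['tcp_pos']),'turn deg',np.degrees(Rt.T@np.cross(Rt[:,2],-zax)))
E
python3 chk.py
python3 - <<'E'
from h import *
for c in ['wrist','top']:
    T,m,im=snap(c,'c10'+c+'.png')
    for t in ['sleeve_grip','scale']: find(t,c,T,n=1)
E
```

```text
24.2167 [ 0.3762 -0.0887  0.3792] [-0.3608 -0.1391  0.4394  2.4305 -0.1245  0.2439  0.2231] 0.08532076406993044
shift tool [-0.0058 -0.028   0.0538] turn deg [0.0845 0.0026 0.    ]
wrist tip_of sleeve_grip [ 0.4728 -0.0844  0.1928] 0.82
top tip_of sleeve_grip [ 0.4662 -0.088   0.1908] 0.96
top tip_of scale [ 0.4825 -0.0845  0.1656] 0.8
```

View pics/c10wrist.png

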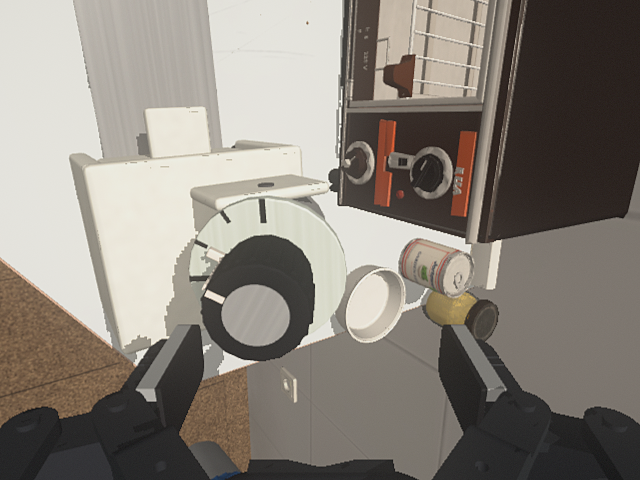

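Joint 4 is at its limit (2.43 of 2.44), so the fully aligned pose is just out of reach. I'll fit a kinematic model from the logged poses to find a reachable grasp.

```bash
cat > kin.py <<'E'
import numpy as np, itertools
from scipy.spatial.transform import Rotation as R
from scipy.optimize import least_squares
np.set_printoptions(precision=4,suppress=True)
Q=np.array([[-1.3241,.477,.0224,1.5554,-.0115,1.1093,-.0831],[-1.1719,.2526,.3764,1.919,-.1101,.9899,-.7446],[-.5474,.4111,.3943,2.1619,-.2699,.614,.0405],[-.5488,-.1525,.5968,2.4248,.1978,.2696,-.1099],[-.3608,-.1391,.4394,2.4305,-.1245,.2439,.2231]])
P=np.array([[.2345,.633,.4047],[.3936,.359,.4016],[.4786,.0451,.2488],[.382,-.0894,.3782],[.3762,-.0887,.3792]])
RV=[[-.5545,-3.0923,0],[-2.219,-2.223,-.002],[2.22,2.223,.001],[1.894,1.889,.559],[1.873,1.908,.618]]
RM=[R.from_rotvec(v).as_matrix() for v in RV]
def fk(q,v,s):
    h,a,b,c,o1,o7,e1,e2,e3=v; z=lambda t:R.from_euler('z',t).as_matrix(); y=lambda t:R.from_euler('y',t).as_matrix()
    M=z(s[0]*q[0]+o1); p=np.array([0,0,h])
    M=M@y(q[1])@z(s[1]*q[2]); p=p+M@[e1,0,a]
    M=M@y(q[3]); p=p+M@[e2,0,0]; M=M@z(s[2]*q[4]); p=p+M@[0,0,b]
    M=M@y(q[5]); p=p+M@[e3,0,c]; M=M@z(s[3]*q[6]+o7); return p,M
def res(v,s):
    e=[]
    for q,p,M in zip(Q,P,RM):
        pp,MM=fk(q,v,s); e+=list(pp-p)+list(.3*(MM-M).ravel())
    return e
if __name__=='__main__':
    best=None
    for s in itertools.product([1,-1],repeat=4):
        for o7 in (0,1.57,3.14,-1.57):
            f=least_squares(res,[.33,.4,.4,.15,0,o7,0,0,0],args=(s,))
            if best is None or f.cost<best[0]: best=(f.cost,s,f.x)
    print(best); np.save('kin.npy',np.concatenate([best[1],best[2]]))
    print(np.array([fk(q,best[2],best[1])[0]-p for q,p in zip(Q,P)]))
E
python3 kin.py
cat > plan.py <<'E'
from kin import *
w=np.load('kin.npy'); s=w[:4]; v=w[4:]
lo=np.array([-2.96,-.34,-1.41,.24,-1.37,.17,-2.96])+.02; hi=np.array([2.96,2.1,1.46,2.44,4.51,1.92,2.96])-.02
G=np.array([.471,-.087,.191]); Rm=R.from_euler('z',.065).as_matrix()@R.from_euler('y',-.6).as_matrix(); zax=Rm[:,2]
def ik(p,M,q0):
    best=None
    for q00 in [q0,np.clip(q0+[0,0,-.8,0,.5,0,0],lo,hi),np.clip([-.2,.1,-.4,2.2,.3,.5,q0[6]],lo,hi)]:
        f=least_squares(lambda q:np.concatenate([(fk(q,v,s)[0]-p)*5,(fk(q,v,s)[1]-M).ravel(),.0003*(q-q0)]),np.clip(q00,lo,hi),bounds=(lo,hi))
        if best is None or f.cost<best.cost: best=f
    e=np.linalg.norm(fk(best.x,v,s)[0]-p); return e,np.degrees(np.linalg.norm((R.from_matrix(fk(best.x,v,s)[1]).inv()*R.from_matrix(M)).as_rotvec())),best.x
def toolR(phi,delta):
    # delta: tilt of tool towards vertical from axis, about closing line; phi: angle turned round sleeve axis; closing line horizontal at phi=0
    y0=-Rm[:,1]; z0=-zax
    z1=R.from_rotvec(np.radians(delta)*Rm[:,1]).apply(z0)  # sign checked by print
    M=np.c_[np.cross(y0,z1),y0,z1]
    return R.from_rotvec(np.radians(phi)*zax).as_matrix()@M
E
python3 - <<'E'
import sys; sys.path.insert(0,'.')
from plan import *
q0=Q[4]
print('z at delta 15',toolR(0,15)[:,2])
for fl in (1,-1):
  for d in (0,8,15,22,30):
    for phi in (-60,-30,0,30,60):
        M=toolR(phi,d)
        if fl<0: M=M@np.diag([-1,-1,1])
        e,a,q=ik(G-.155*M[:,2],M,q0); print(fl,d,phi,round(e*1000,1),round(a,1),q.round(2))
E
```

```text
(np.float64(0.0010757470992698386), (-1, -1, -1, -1), array([ 0.282 ,  0.4989,  0.4662,  0.1229, -0.1044,  1.4733,  0.0208,
       -0.024 ,  0.0037]))
[[ 0.0067 -0.0059  0.002 ]
 [ 0.0004  0.0038 -0.0002]
 [ 0.0028  0.0065 -0.0077]
 [-0.0026  0.0174  0.0036]
 [ 0.0033  0.0182  0.0023]]
z at delta 15 [ 0.3311  0.0216 -0.9434]
1 0 -60 19.8 2.0 [ 1.3   0.09 -1.13  2.42 -0.66  0.19 -1.73]
1 0 -30 19.8 2.0 [ 1.3   0.09 -1.13  2.42 -0.66  0.19 -1.21]
1 0 0 19.8 2.0 [ 1.3   0.09 -1.13  2.42 -0.66  0.19 -0.68]
1 0 30 19.8 2.0 [ 1.3   0.09 -1.13  2.42 -0.66  0.19 -0.16]
1 0 60 19.8 2.0 [ 1.3   0.09 -1.13  2.42 -0.66  0.19  0.36]
1 8 -60 0.0 0.0 [-0.27  0.07  0.56  2.41 -1.03  0.44 -1.32]
1 8 -30 0.0 0.0 [-0.31  0.06  0.55  2.39 -0.81  0.39 -1.06]
1 8 0 0.0 0.0 [-0.35  0.05  0.53  2.39 -0.58  0.32 -0.8 ]
1 8 30 0.0 0.0 [-0.38  0.03  0.51  2.41 -0.36  0.23 -0.55]
1 8 60 11.7 1.2 [-1.06  0.07  1.18  2.42 -0.44  0.19  0.02]
1 15 -60 0.0 0.0 [-0.23  0.13  0.59  2.34 -0.96  0.61 -1.35]
1 15 -30 0.0 0.0 [-0.33  0.11  0.59  2.31 -0.67  0.55 -1.18]
1 15 0 0.0 0.0 [-0.43  0.09  0.59  2.32 -0.36  0.46 -
[... 1553 characters left out ...]
28  2.36  0.09  0.35  2.1 ]
-1 15 60 1.7 0.1 [-1.32  0.14  1.37  2.42  0.    0.2   2.63]
-1 22 -60 0.0 0.0 [ 0.04  0.17  0.34  2.28 -0.87  0.74  1.74]
-1 22 -30 0.0 0.0 [-0.02  0.15  0.28  2.23 -0.53  0.67  1.83]
-1 22 0 0.0 0.0 [-0.13  0.12  0.26  2.24 -0.17  0.59  1.9 ]
-1 22 30 0.0 0.0 [-0.27  0.09  0.27  2.3   0.26  0.48  1.9 ]
-1 22 60 0.0 0.0 [-0.42  0.06  0.32  2.39  0.83  0.38  1.76]
-1 30 -60 0.0 0.0 [ 0.13  0.23  0.29  2.2  -0.82  0.9   1.72]
-1 30 -30 0.0 0.0 [ 0.03  0.21  0.24  2.14 -0.46  0.84  1.78]
-1 30 0 0.0 0.0 [-0.12  0.18  0.23  2.15 -0.09  0.75  1.81]
-1 30 30 0.0 0.0 [-0.3   0.14  0.26  2.22  0.34  0.64  1.78]
-1 30 60 0.0 0.0 [-0.48  0.12  0.31  2.35  0.89  0.55  1.64]
```

```bash
cat > go.py <<'E'
import sys
from h import *
from plan import toolR,G,zax,Rm,ik
ph,de,back=map(float,sys.argv[1:4])
o=r.get_obs(); Rt=R.from_rotvec(o['orientation']).as_matrix(); p=o['tcp_pos']
M=toolR(ph,de)@np.diag([-1,-1,1]); tgt=G-(.157+back)*M[:,2]
print('clock',o['clock'],'now',p,'tgt',tgt,'R',M.round(3).tolist())
rv=R.from_matrix(Rt.T@M).as_rotvec(degrees=True); print('turn',rv,np.linalg.norm(rv))
d=tgt-p; print('world',d,'shift now',Rt.T@d,'shift after turn',M.T@d)
S=R.from_rotvec(np.radians(3)*zax).as_matrix(); p2=G+S@(tgt-G)
print('per 3deg row: shift',M.T@(p2-tgt),'turn',3*M.T@zax)
e=ik(tgt,M,o['joints']); print(e)
E
python3 go.py -60 20 0.06; python3 go.py -60 20 0;python3 go.py 0 20 0
```

```text
clock 24.5167 now [ 0.3761 -0.0889  0.3792] tgt [ 0.3908 -0.1566  0.3803] R [[-0.633, 0.681, 0.369], [0.774, 0.545, 0.321], [0.017, 0.489, -0.872]]
turn [  5.7718  19.5022 -32.3483] 38.21071727216706
world [ 0.0148 -0.0677  0.0011] shift now [-0.068   0.0123  0.005 ] shift after turn [-0.0617 -0.0263 -0.0172]
per 3deg row: shift [0.0001 0.0039 0.    ] turn [ 1.0261  0.     -2.8191]
(np.float64(2.850785633644714e-08), np.float64(8.457102779753064e-06), array([-0.1228,  0.0379,  0.5496,  2.268 , -0.7284,  0.8073,  1.6188]))
clock 24.5167 now [ 0.3761 -0.0889  0.3792] tgt [ 0.413  -0.1374  0.3279] R [[-0.633, 0.681, 0.369], [0.774, 0.545, 0.321], [0.017, 0.489, -0.872]]
turn [  5.7718  19.5022 -32.3483] 38.21071727216706
world [ 0.0369 -0.0484 -0.0513] shift now [-0.0507  0.0012  0.0614] shift after turn [-0.0617 -0.0263  0.0428]
per 3deg row: shift [0.0001 0.0028 0.    ] turn [ 1.0261  0.     -2.8191]
(np.float64(3.197589309945535e-08), np.float64(1.0452909717148408e-05), array([ 0.018 ,  0.1472,  0.354 ,  2.2954, -0.8785,  0.7029,  1.7379]))
clock 24.5167 now [ 0.3761 -0.0889  0.3792] tgt [ 0.4321 -0.0895  0.3431] R [[-0.967, -0.065, 0.248], [-0.063, 0.998, 0.016], [-0.248, 0.0, -0.969]]
turn [ 16.1988  15.5038 -91.6601] 94.36287815384605
world [ 0.056  -0.0006 -0.0361] shift now [-0.003   0.0258  0.0614] shift after turn [-0.0452 -0.0042  0.0488]
per 3deg row: shift [0.0001 0.0028 0.    ] turn [ 1.0261  0.     -2.8191]
(np.float64(2.575205564301489e-08), np.float64(1.0587480716083917e-05), array([-0.1394,  0.1019,  0.2739,  2.2603, -0.1934,  0.551 ,  1.9256]))
```

Call:
arm_command --plan '[{"claw": 0,"tx": 0,"ty": 0,"tz": -0.015,"ax": 0,"ay": 0,"az": 0},{"claw": 0,"tx": -0.01,"ty": 0,"tz": 0,"ax": 0.96,"ay": 3.25,"az": -5.39},{"claw": 0,"tx": -0.01,"ty": 0,"tz": 0,"ax": 0.96,"ay": 3.25,"az": -5.39},{"claw": 0,"tx": -0.01,"ty": 0,"tz": 0,"ax": 0.96,"ay": 3.25,"az": -5.39},{"claw": 0,"tx": -0.01,"ty": 0,"tz": 0,"ax": 0.96,"ay": 3.25,"az": -5.39},{"claw": 0,"tx": -0.01,"ty": -0.005,"tz": 0,"ax": 0.96,"ay": 3.25,"az": -5.39},{"claw": 0,"tx": -0.01,"ty": -0.005,"tz": 0,"ax": 0.96,"ay": 3.25,"az": -5.39},{"claw": 0,"tx": 0,"ty": 0,"tz": 0,"ax": 0,"ay": 0,"az": 0},{"claw": 0,"tx": 0,"ty": 0,"tz": 0,"ax": 0,"ay": 0,"az": 0},{"claw": 0,"tx": 0,"ty": 0,"tz": 0,"ax": 0,"ay": 0,"az": 0}]'

```text
clock: 25.35
tcp_pos: [0.3742, -0.1437, 0.386]
orientation: [1.307, 2.521, 0.676]
contact_force: [0.4, 1.1, -0.6]
grip_width: 0.0852
gripper_force: 0.0
```

```bash
python3 go.py -60 20 0.06
python3 - <<'E'
from h import *
print(r.get_obs()['joints'])
T,m,im=snap('wrist','w11.png')
for t in ['sleeve_grip','scale']: find(t,'wrist',T,n=1)
E
```

```text
clock 25.35 now [ 0.3742 -0.1437  0.386 ] tgt [ 0.3908 -0.1566  0.3803] R [[-0.633, 0.681, 0.369], [0.774, 0.545, 0.321], [0.017, 0.489, -0.872]]
turn [ 0.3885  2.0262 -3.2813] 3.875978243079973
world [ 0.0167 -0.0129 -0.0057] shift now [-0.0203  0.0026  0.0078] shift after turn [-0.0206  0.0015  0.007 ]
per 3deg row: shift [0.0001 0.0039 0.    ] turn [ 1.0261  0.     -2.8191]
(np.float64(3.2816871784684464e-08), np.float64(4.268293738945997e-06), array([-0.7079,  0.0782,  1.1625,  2.2683, -0.786 ,  0.8447,  1.6732]))
[-0.9253 -0.23    1.2172  2.326  -0.3523  0.6181  1.1903]
wrist tip_of sleeve_grip [ 0.4726 -0.0842  0.1932] 0.85
```

Call:
arm_command --plan '[{"claw": 0,"tx": 0,"ty": 0,"tz": 0,"ax": 0.4,"ay": 2,"az": -3.3},{"claw": 0,"tx": -0.01,"ty": 0.001,"tz": 0.004,"ax": 0,"ay": 0,"az": 0},{"claw": 0,"tx": -0.0106,"ty": 0.0005,"tz": 0.003,"ax": 0,"ay": 0,"az": 0},{"claw": 0,"tx": 0,"ty": 0,"tz": 0,"ax": 0,"ay": 0,"az": 0},{"claw": 0,"tx": 0,"ty": 0,"tz": 0,"ax": 0,"ay": 0,"az": 0},{"claw": 0,"tx": 0,"ty": 0,"tz": 0,"ax": 0,"ay": 0,"az": 0},{"claw": 0,"tx": 0,"ty": 0,"tz": 0,"ax": 0,"ay": 0,"az": 0},{"claw": 0,"tx": 0,"ty": 0,"tz": 0,"ax": 0,"ay": 0,"az": 0},{"claw": 0,"tx": 0,"ty": 0,"tz": 0,"ax": 0,"ay": 0,"az": 0},{"claw": 0,"tx": 0,"ty": 0,"tz": 0,"ax": 0,"ay": 0,"az": 0}]'

```text
clock: 26.33
tcp_pos: [0.3903, -0.1583, 0.3801]
orientation: [1.231, 2.58, 0.684]
contact_force: [0.9, -0.1, 0.6]
grip_width: 0.0855
gripper_force: 0.0
```

```bash
python3 go.py -60 20 0
python3 - <<'E'
from h import *
print(r.get_obs()['joints'])
for c in ['wrist','top']:
    T,m,im=snap(c,'c12'+c+'.png')
    for t in ['sleeve_grip','scale']: find(t,c,T,n=1)
E
```

```text
clock 26.3333 now [ 0.3903 -0.1583  0.3801] tgt [ 0.413  -0.1374  0.3279] R [[-0.633, 0.681, 0.369], [0.774, 0.545, 0.321], [0.017, 0.489, -0.872]]
turn [-0.0427  0.0385 -0.0138] 0.059101380475837254
world [ 0.0227  0.021  -0.0522] shift now [0.001  0.0014 0.0606] shift after turn [0.001  0.0013 0.0606]
per 3deg row: shift [0.0001 0.0028 0.    ] turn [ 1.0261  0.     -2.8191]
(np.float64(3.730090901123446e-08), np.float64(5.667848126191921e-06), array([-0.6248,  0.2662,  1.0788,  2.2964, -1.0528,  0.8542,  1.8881]))
[-1.1488 -0.2715  1.4539  2.2831 -0.2824  0.6455  1.2223]
wrist tip_of sleeve_grip [ 0.4726 -0.0859  0.1867] 0.74
top tip_of sleeve_grip [ 0.4682 -0.0899  0.1932] 0.58
top tip_of scale [ 0.4805 -0.0842  0.166 ] 0.91
```

View pics/c12wrist.png

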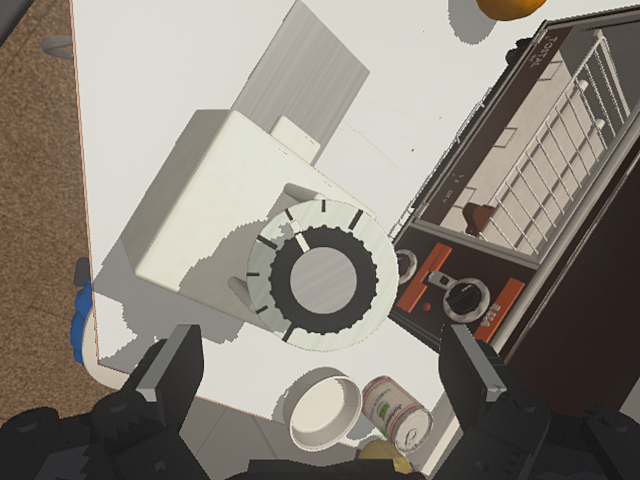

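Seen head-on, the sleeve is centred at (322,280) and the pointer at (298,237) points to tick 3 (290,214). Tick 5 is at (252,274). I'll advance along the tool and grip.

Call:
arm_command --squeeze 60 --plan '[{"claw": 0,"tx": 0.001,"ty": 0.001,"tz": 0.01,"ax": 0,"ay": 0,"az": 0},{"claw": 0,"tx": 0,"ty": 0,"tz": 0.01,"ax": 0,"ay": 0,"az": 0},{"claw": 0,"tx": 0,"ty": 0,"tz": 0.01,"ax": 0,"ay": 0,"az": 0},{"claw": 0,"tx": 0,"ty": 0,"tz": 0.01,"ax": 0,"ay": 0,"az": 0},{"claw": 0,"tx": 0,"ty": 0,"tz": 0.01,"ax": 0,"ay": 0,"az": 0},{"claw": 0,"tx": 0,"ty": 0,"tz": 0.0095,"ax": 0,"ay": 0,"az": 0},{"claw": 0,"tx": 0,"ty": 0,"tz": 0,"ax": 0,"ay": 0,"az": 0},{"claw": 0,"tx": 0,"ty": 0,"tz": 0,"ax": 0,"ay": 0,"az": 0},{"claw": 0,"tx": 0,"ty": 0,"tz": 0,"ax": 0,"ay": 0,"az": 0},{"claw": 0,"tx": 0,"ty": 0,"tz": 0,"ax": 0,"ay": 0,"az": 0}]'

```text
clock: 27.47
tcp_pos: [0.3902, -0.1239, 0.3531]
orientation: [1.231, 2.566, 0.666]
contact_force: [0.4, 0.4, -0.4]
grip_width: 0.0858
gripper_force: 0.0
```

```bash
python3 go.py -60 20 0; python3 -c "
from h import *
print(r.get_obs()['joints'],r.get_obs()['contact_force'])"
```

```text
clock 27.4667 now [ 0.3902 -0.1239  0.3531] tgt [ 0.413  -0.1374  0.3279] R [[-0.633, 0.681, 0.369], [0.774, 0.545, 0.321], [0.017, 0.489, -0.872]]
turn [-0.1698  1.1468  0.0404] 1.1600355546517405
world [ 0.0228 -0.0135 -0.0252] shift now [-0.0248 -0.0041  0.0266] shift after turn [-0.0253 -0.0041  0.0261]
per 3deg row: shift [0.0001 0.0028 0.    ] turn [ 1.0261  0.     -2.8191]
(np.float64(4.498439341163069e-08), np.float64(7.196136966969435e-06), array([-0.6053,  0.257 ,  1.0543,  2.2963, -1.0439,  0.8445,  1.8806]))
[-1.2633 -0.3363  1.4545  2.3506 -0.126   0.5109  1.0157] [ 0.4108  0.418  -0.3622]
```

Joints 2 and 3 have drifted to their limits, so this elbow posture is bad. I'll refit the model with the new poses and simulate a path that restores the elbow.

```bash
cat > kin2.py <<'E'
from kin import *
Q2=np.vstack([Q,[[-.9253,-.23,1.2172,2.326,-.3523,.6181,1.1903],[-1.1488,-.2715,1.4539,2.2831,-.2824,.6455,1.2223],[-1.2633,-.3363,1.4545,2.3506,-.126,.5109,1.0157]]])
P2=np.vstack([P,[[.3742,-.1437,.386],[.3903,-.1583,.3801],[.3902,-.1239,.3531]]])
RM2=RM+[R.from_rotvec(x).as_matrix() for x in ([1.307,2.521,.676],[1.231,2.58,.684],[1.231,2.566,.666])]
E=lambda ax,t:R.from_euler(ax,t).as_matrix()
def fk(q,v,s=-1):
    o=v[12:19]
    M=E('z',s*q[0]+o[0]); p=np.array([0,0,v[0]])
    M=M@E('y',q[1]+o[1])@E('z',s*q[2]+o[2]); p=p+M@[v[4],v[5],v[1]]
    M=M@E('y',q[3]+o[3]); p=p+M@[v[6],v[7],0]; M=M@E('z',s*q[4]+o[4]); p=p+M@[0,0,v[2]]
    M=M@E('y',q[5]+o[5]); p=p+M@[v[8],v[9],v[3]]; M=M@E('z',s*q[6]+o[6]); return p,M
def res2(v):
    e=[]
    for q,p,M in zip(Q2,P2,RM2):
        pp,MM=fk(q,v); e+=list(pp-p)+list(.3*(MM-M).ravel())
    return np.array(e+list(.002*v[4:]))
w=np.load('kin.npy')
v0=np.zeros(19); v0[:4]=w[4:8]; v0[12]=w[8]; v0[18]=w[9]
f=least_squares(res2,v0); V=f.x
if __name__=='__main__':
    print(V); print(np.array([fk(q,V)[0]-p for q,p in zip(Q2,P2)])); print([round(float(np.degrees(np.linalg.norm(R.from_matrix(fk(q,V)[1].T@M).as_rotvec()))),2) for q,M in zip(Q2,RM2)])
E
python3 kin2.py
```

```text
[ 0.3341  0.5005  0.483   0.1438  0.0338 -0.0318  0.005  -0.0318  0.0121
  0.0144 -0.      0.     -0.0135 -0.0078 -0.0001  0.0078 -0.0012 -0.001
  1.5576]
[[-0.0026  0.0024 -0.0023]
 [ 0.0031  0.0013  0.0027]
 [-0.0053 -0.0034  0.0014]
 [ 0.0046  0.0045 -0.0033]
 [ 0.0122  0.0077  0.0008]
 [-0.0021 -0.0023  0.0033]
 [-0.0073 -0.0052  0.0002]
 [-0.0083 -0.0009 -0.0028]]
[0.08, 0.1, 0.09, 0.2, 0.32, 0.16, 0.18, 0.14]
```

```bash
cat > sim.py <<'E'
from kin2 import *
from plan import toolR,G,zax
lo=np.array([-2.96,-.34,-1.41,.24,-1.37,.17,-2.96])+.005; hi=np.array([2.96,2.1,1.46,2.44,4.51,1.92,2.96])-.005
F=np.diag([-1,-1,1])
def jac(q):
    p,M=fk(q,V); J=np.zeros((6,7))
    for i in range(7):
        d=np.zeros(7); d[i]=1e-4; p2,M2=fk(q+d,V); J[:3,i]=(p2-p)/1e-4; J[3:,i]=R.from_matrix(M2@M.T).as_rotvec()/1e-4
    return J
def go(q,p,M,n=60,rest=None):
    q=q.copy(); p0,M0=fk(q,V); rv=R.from_matrix(M@M0.T).as_rotvec()
    for i in range(n):
        pt=p0+(p-p0)*(i+1)/n; Mt=R.from_rotvec(rv*(i+1)/n).as_matrix()@M0
        for _ in range(3):
            c,C=fk(q,V); dx=np.r_[pt-c,R.from_matrix(Mt@C.T).as_rotvec()]; J=jac(q)
            Ji=J.T@np.linalg.inv(J@J.T+1e-4*np.eye(6)); q=np.clip(q+Ji@dx,lo,hi)
    return q,np.linalg.norm(p-fk(q,V)[0])*1000
E
python3 - <<'E'
import sys; sys.path.insert(0,'.')
from sim import *
# check against observed
q=Q2[4]
for k in (5,6,7):
    q,e=go(q,fk(Q2[k],V)[0],RM2[k]); print('sim',q,'obs',Q2[k],round(e,1))
down=lambda hx:np.c_[[np.cos(hx),np.sin(hx),0],np.cross([0,0,-1],[np.cos(hx),np.sin(hx),0]),[0,0,-1]]
qa=Q2[7]; p,M=fk(qa,V)
qa,e=go(qa,p-.08*M[:,2],M); print('back',qa,e)
for hx in (2.0,1.57):
  qb,e=go(qa,np.array([.47,-.09,.44]),down(hx)); print('vert',hx,qb,e)
  for ph in (-60,-30,0):
    for de in (20,28):
      M=toolR(ph,de)@F; q1,e1=go(qb,G-.217*M[:,2],M); q2,e2=go(q1,G-.157*M[:,2],M)
      M3=toolR(ph+60,de)@F; q3,e3=go(q2,G-.157*M3[:,2],M3); print(ph,de,np.round([e1,e2,e3],1),q1.round(2),q2.round(2),q3.round(2))
E
```

```text
sim [-0.925  -0.2293  1.2163  2.3255 -0.3485  0.6192  1.1869] obs [-0.9253 -0.23    1.2172  2.326  -0.3523  0.6181  1.1903] 0.0
sim [-1.149  -0.2482  1.455   2.2844 -0.3188  0.6478  1.2575] obs [-1.1488 -0.2715  1.4539  2.2831 -0.2824  0.6455  1.2223] 3.9
sim [-1.2644 -0.3085  1.455   2.3528 -0.1836  0.5085  1.0706] obs [-1.2633 -0.3363  1.4545  2.3506 -0.126   0.5109  1.0157] 5.0
back [-0.7531 -0.335   1.0168  2.3128 -0.1841  0.7203  1.0774] 1.1023722910524658
vert 2.0 [-0.7597  0.1446  0.8936  2.0138 -0.125   1.0382  0.6221] 1.3101519678610026e-07
-60 20 [0. 0. 0.] [-0.51  0.06  0.93  2.3  -0.79  0.75  1.68] [-0.43  0.24  0.83  2.32 -1.09  0.72  1.93] [-0.76  0.17  0.91  2.27 -0.35  0.54  2.04]
-60 28 [0. 0. 0.] [-0.3   0.2   0.81  2.2  -0.86  0.97  1.79] [-0.27  0.31  0.72  2.24 -1.03  0.89  1.91] [-0.64  0.23  0.79  2.18 -0.28  0.71  1.97]
-30 20 [0. 0. 0.] [-0.64  0.01  0.9   2.24 -0.41  0.72  1.72] [-0.54  0.2   0.82  2.27 -0.72  0.63  1.99] [-0.94  0.13  0.94  2.31  0.13  0.45  1.98]
-30 28 [0. 0. 0.] [-0.46  0.15  0.79  2.13 -0.49  0.91  1.81] [-0.41  0.27  0.72  2.18 -0.65  
[... 637 characters left out ...]
.84  0.96  1.77] [-0.21  0.3   0.66  2.24 -1.    0.88  1.89] [-0.56  0.21  0.7   2.17 -0.24  0.71  1.93]
-30 20 [0. 0. 0.] [-0.55  0.01  0.82  2.24 -0.41  0.72  1.72] [-0.48  0.18  0.76  2.27 -0.69  0.62  1.97] [-0.84  0.11  0.83  2.31  0.18  0.46  1.93]
-30 28 [0. 0. 0.] [-0.38  0.13  0.7   2.13 -0.47  0.9   1.79] [-0.34  0.25  0.65  2.18 -0.62  0.79  1.91] [-0.74  0.17  0.69  2.23  0.23  0.62  1.84]
0 20 [0. 0. 0.] [-0.69 -0.05  0.77  2.24 -0.    0.69  1.72] [-0.62  0.14  0.76  2.27 -0.28  0.54  1.98] [-0.99  0.07  0.84  2.4   0.78  0.42  1.75]
0 28 [0. 0. 0.] [-0.57  0.07  0.67  2.13 -0.08  0.85  1.78] [-0.51  0.2   0.64  2.17 -0.21  0.71  1.91] [-0.91  0.14  0.69  2.35  0.77  0.56  1.67]
```

Call:
arm_command --plan '[{"claw": 0,"tx": 0,"ty": 0,"tz": -0.02,"ax": 0,"ay": 0,"az": 0},{"claw": 0,"tx": 0,"ty": 0,"tz": -0.02,"ax": 0,"ay": 0,"az": 0},{"claw": 0,"tx": 0,"ty": 0,"tz": -0.02,"ax": 0,"ay": 0,"az": 0},{"claw": 0,"tx": 0,"ty": 0,"tz": -0.02,"ax": 0,"ay": 0,"az": 0},{"claw": 0,"tx": 0,"ty": 0,"tz": 0,"ax": 0,"ay": 0,"az": 0},{"claw": 0,"tx": 0,"ty": 0,"tz": 0,"ax": 0,"ay": 0,"az": 0},{"claw": 0,"tx": 0,"ty": 0,"tz": 0,"ax": 0,"ay": 0,"az": 0},{"claw": 0,"tx": 0,"ty": 0,"tz": 0,"ax": 0,"ay": 0,"az": 0},{"claw": 0,"tx": 0,"ty": 0,"tz": 0,"ax": 0,"ay": 0,"az": 0},{"claw": 0,"tx": 0,"ty": 0,"tz": 0,"ax": 0,"ay": 0,"az": 0}]'

```text
clock: 28.3
tcp_pos: [0.3599, -0.147, 0.4223]
orientation: [1.229, 2.569, 0.666]
contact_force: [0.1, 0.4, 0.3]
grip_width: 0.0854
gripper_force: 0.0
```

Run:
```python
from h import *
o=r.get_obs(); Rt=R.from_rotvec(o['orientation']).as_matrix(); p=o['tcp_pos']; print(p,o['joints'])
hx=2.0; x=np.array([np.cos(hx),np.sin(hx),0]); z=np.array([0,0,-1.]); M=np.c_[x,np.cross(z,x),z]
d=np.array([.47,-.09,.44])-p
print('turn',R.from_matrix(Rt.T@M).as_rotvec(degrees=True),'shift now',Rt.T@d,'after',M.T@d)
```

```text
[ 0.3599 -0.147   0.4223] [-0.7893 -0.3294  1.0233  2.289  -0.1831  0.7232  1.0511]
turn [28.8957 -3.6248 13.972 ] shift now [-0.0247  0.1148  0.0436] after [ 0.006   0.1239 -0.0177]
```

Call:
arm_command --plan '[{"claw": 0,"tx": 0,"ty": 0.012,"tz": 0,"ax": 5.78,"ay": -0.72,"az": 2.79},{"claw": 0,"tx": 0,"ty": 0.012,"tz": 0,"ax": 5.78,"ay": -0.72,"az": 2.79},{"claw": 0,"tx": 0,"ty": 0.012,"tz": 0,"ax": 5.78,"ay": -0.72,"az": 2.79},{"claw": 0,"tx": 0,"ty": 0.012,"tz": 0,"ax": 5.78,"ay": -0.72,"az": 2.79},{"claw": 0,"tx": 0,"ty": 0.012,"tz": 0,"ax": 5.78,"ay": -0.72,"az": 2.79},{"claw": 0,"tx": 0,"ty": 0.02,"tz": 0,"ax": 0,"ay": 0,"az": 0},{"claw": 0,"tx": 0,"ty": 0.02,"tz": 0,"ax": 0,"ay": 0,"az": 0},{"claw": 0,"tx": 0,"ty": 0.02,"tz": 0,"ax": 0,"ay": 0,"az": 0},{"claw": 0,"tx": 0,"ty": 0,"tz": 0,"ax": 0,"ay": 0,"az": 0},{"claw": 0,"tx": 0,"ty": 0,"tz": 0,"ax": 0,"ay": 0,"az": 0}]'

```text
clock: 29.13
tcp_pos: [0.4625, -0.0912, 0.4402]
orientation: [1.696, 2.644, -0.003]
contact_force: [-0.7, -0.2, -0.1]
grip_width: 0.0857
gripper_force: 0.0
```

```bash
python3 go.py -60 20 0.06|head -4
python3 - <<'E'
from h import *
import sim
from plan import toolR,G
q=r.get_obs()['joints']; print(q)
M=toolR(-60,20)@sim.F; q1,e=sim.go(q,G-.217*M[:,2],M); print(q1,e); q2,e=sim.go(q1,G-.157*M[:,2],M); print(q2,e)
E
```

```text
clock 29.1333 now [ 0.4625 -0.0912  0.4402] tgt [ 0.3908 -0.1566  0.3803] R [[-0.633, 0.681, 0.369], [0.774, 0.545, 0.321], [0.017, 0.489, -0.872]]
turn [-29.0714   4.7363 -14.0251] 32.623297659046656
world [-0.0716 -0.0654 -0.0599] shift now [-0.0295 -0.0923  0.0601] shift after turn [-0.0063 -0.1137  0.0048]
per 3deg row: shift [0.0001 0.0039 0.    ] turn [ 1.0261  0.     -2.8191]
[-0.6366  0.1006  0.7643  2.0188 -0.0782  1.0517  0.5941]
[-0.4232  0.0553  0.8467  2.2949 -0.7837  0.7454  1.6728] 3.369757112512022e-06
[-0.3649  0.2221  0.7567  2.3239 -1.064   0.6977  1.9044] 2.2531695126565856e-07
```

Call:
arm_command --plan '[{"claw": 0,"tx": 0,"ty": -0.015,"tz": 0,"ax": -5.81,"ay": 0.95,"az": -2.81},{"claw": 0,"tx": 0,"ty": -0.015,"tz": 0,"ax": -5.81,"ay": 0.95,"az": -2.81},{"claw": 0,"tx": 0,"ty": -0.015,"tz": 0,"ax": -5.81,"ay": 0.95,"az": -2.81},{"claw": 0,"tx": 0,"ty": -0.015,"tz": 0,"ax": -5.81,"ay": 0.95,"az": -2.81},{"claw": 0,"tx": 0,"ty": -0.015,"tz": 0,"ax": -5.81,"ay": 0.95,"az": -2.81},{"claw": 0,"tx": 0,"ty": -0.015,"tz": 0,"ax": 0,"ay": 0,"az": 0},{"claw": 0,"tx": 0,"ty": -0.015,"tz": 0,"ax": 0,"ay": 0,"az": 0},{"claw": 0,"tx": 0,"ty": 0,"tz": 0,"ax": 0,"ay": 0,"az": 0},{"claw": 0,"tx": 0,"ty": 0,"tz": 0,"ax": 0,"ay": 0,"az": 0},{"claw": 0,"tx": 0,"ty": 0,"tz": 0,"ax": 0,"ay": 0,"az": 0}]'

```text
clock: 29.97
tcp_pos: [0.3797, -0.1436, 0.4121]
orientation: [1.243, 2.582, 0.675]
contact_force: [1.1, 0.3, -0.3]
grip_width: 0.0855
gripper_force: 0.0
```

```bash
python3 go.py -60 20 0.04|head -4; python3 -c "
from h import *
print(r.get_obs()['joints'])"
```

```text
clock 29.9667 now [ 0.3797 -0.1436  0.4121] tgt [ 0.3982 -0.1502  0.3628] R [[-0.633, 0.681, 0.369], [0.774, 0.545, 0.321], [0.017, 0.489, -0.872]]
turn [-0.5185  0.0424 -0.3912] 0.6509531444299402
world [ 0.0185 -0.0066 -0.0493] shift now [-0.0177 -0.0146  0.0479] shift after turn [-0.0177 -0.0151  0.0477]
per 3deg row: shift [0.0001 0.0035 0.    ] turn [ 1.0261  0.     -2.8191]
[-0.5941 -0.1195  0.932   2.2669 -0.5049  0.755   1.3587]
```

Lateral and angular correction first, then the advance to the grip depth.

Call:
arm_command --plan '[{"claw": 0,"tx": -0.0088,"ty": -0.0075,"tz": 0,"ax": -0.5,"ay": 0,"az": -0.4},{"claw": 0,"tx": -0.0089,"ty": -0.0075,"tz": 0,"ax": 0,"ay": 0,"az": 0},{"claw": 0,"tx": 0,"ty": 0,"tz": 0.015,"ax": 0,"ay": 0,"az": 0},{"claw": 0,"tx": 0,"ty": 0,"tz": 0.015,"ax": 0,"ay": 0,"az": 0},{"claw": 0,"tx": 0,"ty": 0,"tz": 0.015,"ax": 0,"ay": 0,"az": 0},{"claw": 0,"tx": 0,"ty": 0,"tz": 0,"ax": 0,"ay": 0,"az": 0},{"claw": 0,"tx": 0,"ty": 0,"tz": 0,"ax": 0,"ay": 0,"az": 0},{"claw": 0,"tx": 0,"ty": 0,"tz": 0,"ax": 0,"ay": 0,"az": 0},{"claw": 0,"tx": 0,"ty": 0,"tz": 0,"ax": 0,"ay": 0,"az": 0},{"claw": 0,"tx": 0,"ty": 0,"tz": 0,"ax": 0,"ay": 0,"az": 0}]'

```text
clock: 30.8
tcp_pos: [0.397, -0.1518, 0.3658]
orientation: [1.231, 2.578, 0.685]
contact_force: [-0.1, 0.4, -1.1]
grip_width: 0.0855
gripper_force: 0.0
```

```bash
python3 go.py -60 20 0|head -4; python3 -c "
from h import *
print(r.get_obs()['joints'])
T,m,im=snap('wrist','w13.png'); find('sleeve_grip','wrist',T); print(proj([.471,-.087,.191],T,m), proj(np.array([.471,-.087,.191])+.014*np.array([-.5632,-.037,.8253]),T,m))"
```

```text
clock 30.8 now [ 0.397  -0.1518  0.3658] tgt [ 0.413  -0.1374  0.3279] R [[-0.633, 0.681, 0.369], [0.774, 0.545, 0.321], [0.017, 0.489, -0.872]]
turn [ 0.0579  0.0959 -0.0103] 0.11246911038758199
world [ 0.016   0.0145 -0.0379] shift now [0.0005 0.0002 0.0436] shift after turn [0.0004 0.0003 0.0436]
per 3deg row: shift [0.0001 0.0028 0.    ] turn [ 1.0261  0.     -2.8191]
[-0.5999  0.1145  1.0733  2.29   -0.8664  0.7854  1.7692]
wrist tip_of sleeve_grip [ 0.4723 -0.0848  0.193 ] 0.67
[322.4252 293.9312] [322.5556 297.4657]
```

View pics/w13.png

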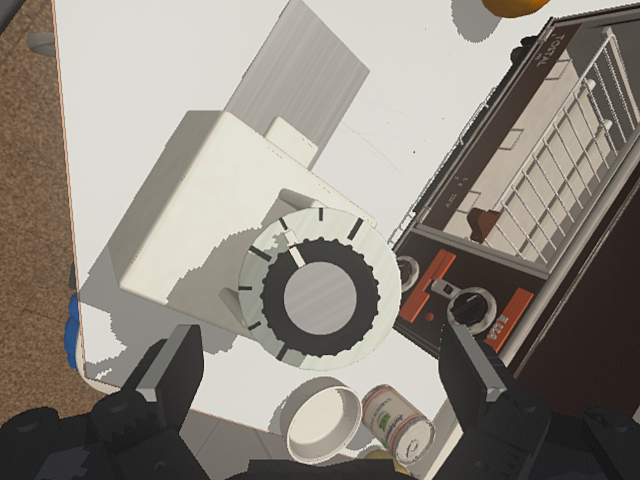

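The cap centre is at (320,297), as predicted, and midway between the fingers. I'll advance and close.

Call:
arm_command --squeeze 50 --plan '[{"claw": 0,"tx": 0,"ty": 0,"tz": 0.012,"ax": 0,"ay": 0,"az": 0},{"claw": 0,"tx": 0,"ty": 0,"tz": 0.012,"ax": 0,"ay": 0,"az": 0},{"claw": 0,"tx": 0,"ty": 0,"tz": 0.012,"ax": 0,"ay": 0,"az": 0},{"claw": 0,"tx": 0,"ty": 0,"tz": 0.0076,"ax": 0,"ay": 0,"az": 0},{"claw": 0,"tx": 0,"ty": 0,"tz": 0,"ax": 0,"ay": 0,"az": 0},{"claw": 0,"tx": 0,"ty": 0,"tz": 0,"ax": 0,"ay": 0,"az": 0},{"claw": 0,"tx": 0,"ty": 0,"tz": 0,"ax": 0,"ay": 0,"az": 0},{"claw": 0,"tx": 0,"ty": 0,"tz": 0,"ax": 0,"ay": 0,"az": 0},{"claw": 0,"tx": 0,"ty": 0,"tz": 0,"ax": 0,"ay": 0,"az": 0},{"claw": 0,"tx": 0,"ty": 0,"tz": 0,"ax": 0,"ay": 0,"az": 0}]'

```text
clock: 31.73
tcp_pos: [0.4131, -0.1377, 0.3273]
orientation: [1.231, 2.579, 0.684]
contact_force: [0.7, -0.6, 0.0]
grip_width: 0.0851
gripper_force: 0.0
```

```bash
python3 go.py -60 20 0|head -4; python3 -c "
from h import *
print(r.get_obs()['joints'])
import sim; from plan import toolR,G
M=toolR(0,20)@sim.F; print(sim.go(r.get_obs()['joints'],G-.157*M[:,2],M))"
```

```text
clock 31.7333 now [ 0.4131 -0.1377  0.3273] tgt [ 0.413  -0.1374  0.3279] R [[-0.633, 0.681, 0.369], [0.774, 0.545, 0.321], [0.017, 0.489, -0.872]]
turn [-0.0017  0.0798 -0.0192] 0.08213924094438539
world [-0.0001  0.0003  0.0006] shift now [ 0.0003  0.0004 -0.0005] shift after turn [ 0.0003  0.0004 -0.0005]
per 3deg row: shift [0.0001 0.0028 0.    ] turn [ 1.0261  0.     -2.8191]
[-0.5181  0.2533  0.9855  2.3106 -1.0786  0.7831  1.9456]
(array([-0.8815,  0.2142,  1.0556,  2.2742, -0.4576,  0.5544,  2.145 ]), np.float64(2.38854343107515e-06))
```

Now I'll close the gripper, then turn 60° in two calls of 3° rows.

Call:
arm_command --squeeze 50 --plan '[{"claw": 1,"tx": 0,"ty": 0,"tz": 0,"ax": 0,"ay": 0,"az": 0},{"claw": 1,"tx": 0,"ty": 0,"tz": 0,"ax": 0,"ay": 0,"az": 0},{"claw": 1,"tx": 0,"ty": 0,"tz": 0,"ax": 0,"ay": 0,"az": 0},{"claw": 1,"tx": 0,"ty": 0,"tz": 0,"ax": 0,"ay": 0,"az": 0},{"claw": 1,"tx": 0,"ty": 0,"tz": 0,"ax": 0,"ay": 0,"az": 0},{"claw": 1,"tx": 0,"ty": 0,"tz": 0,"ax": 0,"ay": 0,"az": 0},{"claw": 1,"tx": 0,"ty": 0,"tz": 0,"ax": 0,"ay": 0,"az": 0},{"claw": 1,"tx": 0,"ty": 0,"tz": 0,"ax": 0,"ay": 0,"az": 0},{"claw": 1,"tx": 0,"ty": 0,"tz": 0,"ax": 0,"ay": 0,"az": 0},{"claw": 1,"tx": 0,"ty": 0,"tz": 0,"ax": 0,"ay": 0,"az": 0}]'

```text
clock: 32.57
tcp_pos: [0.413, -0.1377, 0.3272]
orientation: [1.232, 2.579, 0.685]
contact_force: [-3.7, -0.2, 7.0]
grip_width: 0.0479
gripper_force: 50.4
```

Call:
arm_command --plan '[{"claw": 1,"tx": 0,"ty": 0.0028,"tz": 0,"ax": 1.03,"ay": 0,"az": -2.82},{"claw": 1,"tx": 0,"ty": 0.0028,"tz": 0,"ax": 1.03,"ay": 0,"az": -2.82},{"claw": 1,"tx": 0,"ty": 0.0028,"tz": 0,"ax": 1.03,"ay": 0,"az": -2.82},{"claw": 1,"tx": 0,"ty": 0.0028,"tz": 0,"ax": 1.03,"ay": 0,"az": -2.82},{"claw": 1,"tx": 0,"ty": 0.0028,"tz": 0,"ax": 1.03,"ay": 0,"az": -2.82},{"claw": 1,"tx": 0,"ty": 0.0028,"tz": 0,"ax": 1.03,"ay": 0,"az": -2.82},{"claw": 1,"tx": 0,"ty": 0.0028,"tz": 0,"ax": 1.03,"ay": 0,"az": -2.82},{"claw": 1,"tx": 0,"ty": 0.0028,"tz": 0,"ax": 1.03,"ay": 0,"az": -2.82},{"claw": 1,"tx": 0,"ty": 0.0028,"tz": 0,"ax": 1.03,"ay": 0,"az": -2.82},{"claw": 1,"tx": 0,"ty": 0.0028,"tz": 0,"ax": 1.03,"ay": 0,"az": -2.82}]'

```text
clock: 33.4
tcp_pos: [0.4283, -0.117, 0.3384]
orientation: [0.58, 2.828, 0.356]
contact_force: [-4.6, 3.1, 6.9]
grip_width: 0.0477
gripper_force: 51.3
```

```bash
python3 go.py -30 20 0|head -4; python3 -c "
from h import *
o=r.get_obs();print(o['joints'],o['contact_force'],o['moment'],o['gripper_force'])"
```

```text
clock 33.4 now [ 0.4283 -0.117   0.3384] tgt [ 0.4279 -0.1167  0.339 ] R [[-0.893, 0.356, 0.274], [0.413, 0.891, 0.189], [-0.177, 0.282, -0.943]]
turn [-0.074  -0.0707  0.1162] 0.15479949109548646
world [-0.0004  0.0003  0.0006] shift now [ 0.0004  0.0003 -0.0006] shift after turn [ 0.0004  0.0003 -0.0006]
per 3deg row: shift [0.0001 0.0028 0.    ] turn [ 1.0261 -0.     -2.8191]
[-0.6627  0.2171  1.0043  2.2689 -0.7574  0.6838  2.0604] [-4.6376  3.0653  6.8643] [0.4761 0.7226 0.1018] 51.315430998802185
```

Tracking well with small forces. Second half.

Call:
arm_command --plan '[{"claw": 1,"tx": 0,"ty": 0.0028,"tz": 0,"ax": 1.03,"ay": 0,"az": -2.82},{"claw": 1,"tx": 0,"ty": 0.0028,"tz": 0,"ax": 1.03,"ay": 0,"az": -2.82},{"claw": 1,"tx": 0,"ty": 0.0028,"tz": 0,"ax": 1.03,"ay": 0,"az": -2.82},{"claw": 1,"tx": 0,"ty": 0.0028,"tz": 0,"ax": 1.03,"ay": 0,"az": -2.82},{"claw": 1,"tx": 0,"ty": 0.0028,"tz": 0,"ax": 1.03,"ay": 0,"az": -2.82},{"claw": 1,"tx": 0,"ty": 0.0028,"tz": 0,"ax": 1.03,"ay": 0,"az": -2.82},{"claw": 1,"tx": 0,"ty": 0.0028,"tz": 0,"ax": 1.03,"ay": 0,"az": -2.82},{"claw": 1,"tx": 0,"ty": 0.0028,"tz": 0,"ax": 1.03,"ay": 0,"az": -2.82},{"claw": 1,"tx": 0,"ty": 0.0028,"tz": 0,"ax": 1.03,"ay": 0,"az": -2.82},{"claw": 1,"tx": 0,"ty": 0.0028,"tz": 0,"ax": 1.03,"ay": 0,"az": -2.82}]'

```text
clock: 34.23
tcp_pos: [0.4327, -0.0897, 0.3425]
orientation: [-0.097, 2.892, 0.01]
contact_force: [-6.3, 3.1, 10.1]
grip_width: 0.0478
gripper_force: 51.6
```

Call:
arm_command --plan '[{"claw": 1,"tx": 0,"ty": 0,"tz": 0,"ax": 0,"ay": 0,"az": 0},{"claw": 1,"tx": 0,"ty": 0,"tz": 0,"ax": 0,"ay": 0,"az": 0},{"claw": 0,"tx": 0,"ty": 0,"tz": 0,"ax": 0,"ay": 0,"az": 0},{"claw": 0,"tx": 0,"ty": 0,"tz": 0,"ax": 0,"ay": 0,"az": 0},{"claw": 0,"tx": 0,"ty": 0,"tz": 0,"ax": 0,"ay": 0,"az": 0},{"claw": 0,"tx": 0,"ty": 0,"tz": 0,"ax": 0,"ay": 0,"az": 0},{"claw": 0,"tx": 0,"ty": 0,"tz": 0,"ax": 0,"ay": 0,"az": 0},{"claw": 0,"tx": 0,"ty": 0,"tz": 0,"ax": 0,"ay": 0,"az": 0},{"claw": 0,"tx": 0,"ty": 0,"tz": 0,"ax": 0,"ay": 0,"az": 0},{"claw": 0,"tx": 0,"ty": 0,"tz": 0,"ax": 0,"ay": 0,"az": 0}]'

```text
clock: 35.07
tcp_pos: [0.4332, -0.0906, 0.3426]
orientation: [-0.093, 2.89, 0.008]
contact_force: [-0.1, -0.5, 0.1]
grip_width: 0.0855
gripper_force: 0.0
```

Call:
arm_command --plan '[{"claw": 0,"tx": 0,"ty": 0,"tz": -0.01,"ax": 0,"ay": 0,"az": 0},{"claw": 0,"tx": 0,"ty": 0,"tz": -0.02,"ax": 0,"ay": 0,"az": 0},{"claw": 0,"tx": 0,"ty": 0,"tz": -0.02,"ax": 0,"ay": 0,"az": 0},{"claw": 0,"tx": 0,"ty": 0,"tz": -0.02,"ax": 0,"ay": 0,"az": 0},{"claw": 0,"tx": 0,"ty": 0,"tz": -0.01,"ax": 0,"ay": 0,"az": 0},{"claw": 0,"tx": 0,"ty": 0,"tz": 0,"ax": 0,"ay": 0,"az": 0},{"claw": 0,"tx": 0,"ty": 0,"tz": 0,"ax": 0,"ay": 0,"az": 0},{"claw": 0,"tx": 0,"ty": 0,"tz": 0,"ax": 0,"ay": 0,"az": 0},{"claw": 0,"tx": 0,"ty": 0,"tz": 0,"ax": 0,"ay": 0,"az": 0},{"claw": 0,"tx": 0,"ty": 0,"tz": 0,"ax": 0,"ay": 0,"az": 0}]'

```text
clock: 35.9
tcp_pos: [0.4142, -0.0908, 0.4147]
orientation: [-0.095, 2.894, 0.009]
contact_force: [-0.0, 0.6, -0.1]
grip_width: 0.0855
gripper_force: 0.0
```

Run:
```python
from h import *
o=r.get_obs(); print(o['clock'],o['tcp_pos'],o['joints'],o['contact_force'])
T,m,im=snap('wrist','w14.png')
from plan import G,Rm
P=lambda a,rad,h:proj(G+Rm@np.array([-rad*np.sin(a),rad*np.cos(a),h]),T,m)
for k in range(7): print(k+1,P(k*np.pi/6,.040,-.03).round(),P(k*np.pi/6,.031,-.023).round())
for c in ('scene','top'):
    T,m,im=snap(c,'c14'+c+'.png')
    for t in ['drawer_front','drawer_well','glass','salt_shaker','matches','striped_mug','orange']: find(t,c,T,n=1)
```

```text
35.9 [ 0.4142 -0.0908  0.4147] [-1.0478 -0.1764  1.0621  2.2275  0.194   0.7623  1.5386] [-0.0084  0.5958 -0.1355]
1 [390. 270.] [376. 271.]
2 [381. 236.] [369. 244.]
3 [356. 212.] [350. 224.]
4 [323. 203.] [323. 217.]
5 [289. 212.] [296. 224.]
6 [264. 236.] [276. 244.]
7 [255. 270.] [269. 270.]
scene tip_of drawer_front [0.478  0.0062 0.0436] 0.65
scene tip_of drawer_well [ 0.4824 -0.0828  0.0118] 0.68
scene tip_of salt_shaker [0.4884 0.4137 0.0006] 0.63
scene tip_of matches [0.3415 0.2147 0.0003] 0.61
scene tip_of striped_mug [ 0.3202  0.4402 -0.0007] 0.62
scene tip_of orange [ 0.5802  0.2669 -0.0003] 0.89
top tip_of drawer_front [0.4797 0.0034 0.0373] 0.64
top tip_of glass [ 0.6913 -0.2144  0.    ] 0.3
top tip_of salt_shaker [ 0.4851  0.4147 -0.0004] 0.57
top tip_of matches [ 0.3403  0.2115 -0.0003] 0.62
top tip_of striped_mug [0.3233 0.4352 0.0016] 0.93
top tip_of orange [ 0.5797  0.2688 -0.0018] 0.79
```

View pics/w14.png

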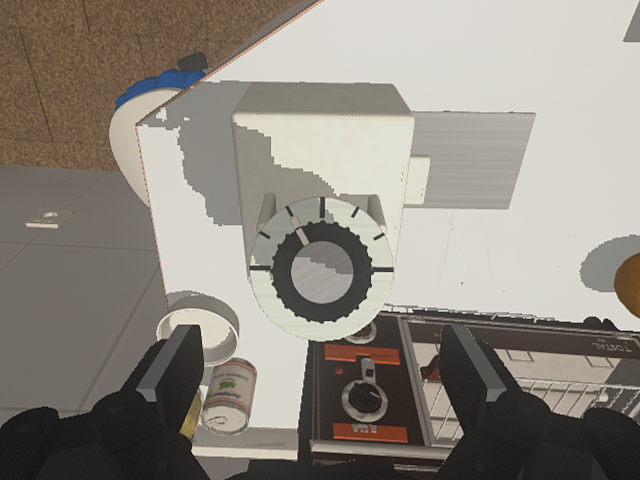

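The pointer at (297,226) is on tick 5 (290,211), just past the long middle tick at (322,206). The drawer is against its stop, and the other things I checked are where they were. Handing in.

```bash
python3 -c "
from bench import r
print(r.hand_in())"
```

```text
the job is handed in; nothing more can be done
None
```

I handed the job in at about 36 s: the sleeve is at setting 5 and the drawer is pushed in to its stop with the glass in it. The glass stood upright before the push, but I couldn't see it once the drawer was closed, and hand-in returned no verdict.

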